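# Lay up a test string of solar cells

### The arm

A 7-joint arm with a two-finger parallel gripper is mounted at the origin on the work surface. World frame = base frame: x ahead of the robot, y to its left, z up, the work surface at z = 0. Lengths are in m, angles in rad, forces in N, time in s.
With the tool pointing down it reaches from about 0.4 to 0.85 m from the base axis. Payload 10.4 kg.
Tool frame: the origin (TCP) lies at the very end of the fingers, on their centre line; the grasp point (between the pads) lies 19 mm behind it; z points along the fingers, y is the line along which they close (so a half turn about z gives the same grasp; the last joint's range is limited). The gripper opens to 85 mm and grips with 20 to 120 N. Pads are 22 mm wide; open, the fingers measure 114 mm over their backs; the gripper's body (76 mm by 85 mm) begins 54 mm behind the grasp point. The pads swing forward as they close: fully open they stand 13 mm farther back than shut.
Start: joints at [-0.023, 0.332, -0.065, 1.46, 0.022, 1.35, -0.088], TCP at [0.625, 0, 0.231] pointing down, gripper open.
Joint ranges: [-2.6, 2.6], [-0.5, 2.12], [-1.47, 1.34], [0.16, 2.42], [-1.27, 4.41], [0.06, 2.06], [-2.6, 2.6]. Speed limits (rad/s): [2.22, 2.22, 2.79, 2.79, 3.14, 3.14, 3.14].

### API

Orientations are given as a unit quaternion [x, y, z, w].
In Python, from workcell import manip, vision, order gives the robot as it stands. The module is installed in compiled form; this text tells all that it offers.
- The arm moves only by the tool move_arm, never from a script. Its argument "motion" is a list of rows, each a list of 3 entries, a list of its own where there are three numbers: the shift along the tool's x, y, z scaled (see below), then the turn, a rotation vector about the tool's x, y, z scaled (see below), then the opening, from -1 (shut) to 1 (fully open). In form: [[[dx, dy, dz], [wx, wy, wz], hand], ...]. A call has 1 to 12 rows; each row shifts and turns the commanded pose from where the row before left it, along the tool's axes as they then stand; what a row does not reach is not made up. The controller multiplies each number of a shift by 0.75 m and each number of a turn by pi/4 rad. A row lasts 1/10 s, in which the tool goes at most 50 mm and 8.59 degrees, less where a joint would pass 70% of its speed; a pose out of reach is approached as far as the arm can. A call with a number of a shift or a turn outside -1 to 1 is refused whole. A call with a gripper value outside its range is refused whole. The fingers move at their own pace and stop on an object; "newtons" is the grip in N (left out, the last holds). Time passes only in rows, so rows that do not move let the fingers close. It gives the time, the measured TCP pose, the force, the opening and the grip force at its end, in the units of the state.
- manip.get_obs(): the state, without advancing time (a new reading comes with each control period).
- vision.camera(name): name is "scene" or "side" or "wrist"; returns a dict with "pixels" (480x640x3 uint8, red, green, blue), "fx", "fy", "cx", "cy" (pixels), "k1" (the pictures are not rectified: a ray, as slopes to the right and down, at radius r is drawn at 1 + k1 r^2 times it, then the intrinsics apply), "R" (3x3) and "t" (3): a world point X has camera coordinates R X + t. Camera axes: x right, y down, z forward; pixel columns grow to the right and rows downward; lengths in m; the calibration is good to about 2 mm. A picture is of the moment at which its call begins. There is no depth.
- order.hand_in(): hands the job in; it is judged then, once.
The state is a dict: "clock": time; "joint_pos": joint angles; "joint_velocities": joint speeds; "tau": joint torques, N m; "position": TCP position; "ee_rot": TCP orientation; "ft_force": force on the tool from outside, world axes, zero at the start; "torque": the same for the moment, N m; "grip_width": opening from 0.0 (shut) to 1.0 (fully open); "grasp_force": force on a finger pad.
Only numpy, scipy, OpenCV 4.12 (cv2) and the standard library are available. Lean on these libraries where they do the work, as an engineer would, in place of code of your own. Each camera call takes 0.05 s, during which the arm holds its last target. There are 200 camera calls.

### The job

Lay up the test string on the plywood board: set the three cells in a straight row centred on the black guide line, blue next to the red terminal, then green, then grey next to the black terminal, laid in that order, with even gaps of 15 mm (between cells and to the terminals) and the silver strips running along the row. Also put the white junction box on the board directly behind the grey cell (the side away from the robot), 15 mm clear of it and with its long side parallel to the row, and stand the brass weight centred on top of the green cell. Set everything down without dropping it, and leave the orange spool and the amber bottle where they are.

Things in the scene. Friction and masses are not known exactly. Their poses are not given: they have to be found in the camera images.
- board: plywood layup board, fixed on the table, 170 mm (its x) x 310 mm (its y), 10 mm thick, a black guide line 3 mm wide painted along its y at x = -25 mm from its centre (nearer the robot). Origin: centre of its underside, on the table; x points away from the robot (within 0.2 rad), y along the row to the left, z up; its top is at z = +10 mm.
- red_terminal: red terminal block with two brass screws on top, fixed on the layup board at one end of the guide line (which end changes from start to start), 50 mm (board x) x 24 mm (board y) x 20 mm high. Origin: centre of its underside, on the board's top; it lies 132 mm from the board's centre along board y and at board x = -25 mm.
- black_terminal: black terminal block with two brass screws on top, fixed on the layup board at one end of the guide line (which end changes from start to start), 50 mm (board x) x 24 mm (board y) x 20 mm high. Origin: centre of its underside, on the board's top; it lies 132 mm from the board's centre along board y and at board x = -25 mm.
- blue_cell: solar cell potted in a flat black carrier, blue face with three silver busbar strips, square 60 x 60 mm, 14 mm thick, loose, about 70 g. Origin: centre of its underside. z up; the silver strips run along its own y axis. At the start it lies flat on the table left or right of the board, strips pointing roughly along world x.
- green_cell: solar cell potted in a flat black carrier, green face with three silver busbar strips, square 60 x 60 mm, 14 mm thick, loose, about 70 g. Origin: centre of its underside. z up; the silver strips run along its own y axis. At the start it lies flat on the table left or right of the board, strips pointing roughly along world x.
- grey_cell: solar cell potted in a flat black carrier, light grey face with three silver busbar strips, square 60 x 60 mm, 14 mm thick, loose, about 70 g. Origin: centre of its underside. z up; the silver strips run along its own y axis. At the start it lies flat on the table left or right of the board, strips pointing roughly along world x.
- junction_box: white plastic junction box, closed, with a black vent disc and four screw heads on its lid, 38 mm (its x) x 54 mm (its y, the long side) x 24 mm high (lid and vent add 2 mm), loose, about 60 g; either way round is right. Origin: centre of its underside. At the start its long side lies roughly along world y.
- weight: brass hold-down weight, upright cylinder 40 mm in diameter and 30 mm high with a black knob 14 mm in diameter and 14 mm high on top, loose, about 0.32 kg. Origin: centre of its underside, z up.
- spool: orange spool of silver ribbon lying flat, 60 mm in diameter, 26 mm high, loose; bystander among the parts, to be left alone. Origin: centre of its underside.
- flux_bottle: amber bottle with a red cap, 44 mm in diameter, 110 mm high, standing loose to the left of the far edge of the board; bystander, to be left alone. Origin: centre of its underside.
Things that resemble listed ones, but are neither listed nor needed, are in the scene too. Leave any purple look-alike of the junction_box alone. What is shaped like the weight but pink is not meant.

How it is judged:
By the outcome, as a careful person would: the job done as asked, in the order asked, and still so for the second after the job is handed in, with the robot touching nothing.
It also fails if it takes over 112 s, if anything falls off the work surface, if the arm or the gripper's body presses on something with over 40 N, if the wrist force passes 120 N, or if a joint passes its speed limit or range.

## Working session

There is one attempt and no reset: what is moved stays moved. The work goes in short steps, Python scripts to look and compute and a tool call to move; the robot and the scene stay as the last step left them, time stands still between calls to the robot, and variables do not carry over. Pictures are saved under pics/ and viewed, at most 14 in all, crops included, and the job is handed in when it is done.

Besides the shell and the picture viewer there is one more tool, called after "Emit:" as name(argument=value, ...), one argument or row to a line, values as JSON. move_arm: Moves the arm, as the interface text tells. Its arguments: {"type":"object","properties":{"motion":{"type":"array"},"newtons":{"type":"number"}},"required":["motion"]}

```bash
mkdir -p pics; ls
python3 - <<'E'
from workcell import manip, vision
import cv2,numpy as np
print(manip.get_obs())
for n in ["scene","side"]:
    c=vision.camera(n); cv2.imwrite(f"pics/{n}0.png",c["pixels"][:,:,::-1]); print(n,{k:np.round(v,4).tolist() for k,v in c.items() if k!="pixels"})
E
```

```text
pics
{'clock': 0.0, 'joint_pos': array([-0.02258894,  0.33282174, -0.064713  ,  1.46096315,  0.02159211,
        1.34988712, -0.08849758]), 'joint_velocities': array([-9.46289615e-04,  7.15423331e-04, -2.03366355e-05, -8.18089192e-04,
        7.59545119e-04, -9.52522207e-04, -1.39463713e-03]), 'tau': array([ 4.98105128e-04, -6.25449800e+01,  4.97091911e-02, -3.91610491e+01,
        1.63588714e-02,  9.83294769e-03, -6.01235030e-06]), 'position': array([ 6.24619464e-01, -2.16907968e-06,  2.30536838e-01]), 'ee_rot': array([ 7.07098352e-01,  7.07114872e-01, -5.08058490e-04, -4.69921262e-04]), 'ft_force': array([-0.38782962, -0.29515449, -0.53064656]), 'torque': array([0.00586998, 0.02902984, 0.03063107]), 'grasp_force': 0.0, 'grip_width': 0.9983924299376519}
scene {'fx': 498.2742, 'fy': 498.2742, 'cx': 316.7839, 'cy': 247.0432, 'k1': -0.1412, 'R': [[-0.7812, 0.6243, -0.0024], [0.4765, 0.5938, -0.6483], [-0.4033, -0.5076, -0.7614]], 't': [0.3789, -0.2349, 1.2617]}
side {'fx': 555.9192, 'fy': 555.9192, 'cx': 320.2407, 'cy': 236.7491, 'k1': -0.0134, 'R': [[0.7816, -0.6238, -0.0067], [-0.4745, -0.5874, -0.6556], [0.405, 0.5156, -0.7551]], 't': [-0.389, 0.3037, 0.854]}
```

View pics/scene0.png

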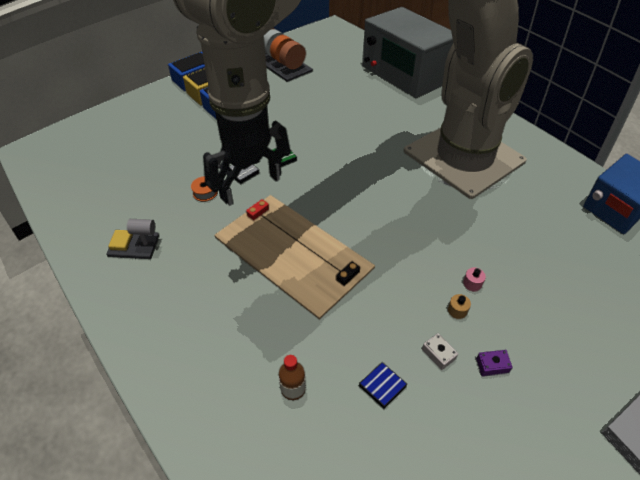

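View pics/side0.png

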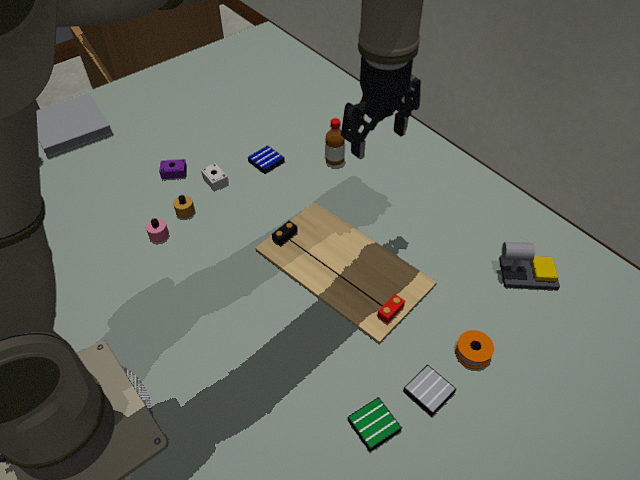

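```bash
cat > h.py <<'E'
import numpy as np,cv2
from workcell import manip,vision
from scipy.spatial.transform import Rotation as Rot
from scipy.optimize import least_squares
def shot(n,f):
    c=vision.camera(n); cv2.imwrite(f"pics/{f}.png",c["pixels"][:,:,::-1]); np.savez(f"pics/{f}.npz",**c); return c
def load(f): return dict(np.load(f"pics/{f}.npz"))
def ray(c,u,v):
    d=np.array([(u-c["cx"])/c["fx"],(v-c["cy"])/c["fy"]]); s=d.copy()
    for _ in range(20): s=d/(1+c["k1"]*(s@s))
    r=c["R"].T@np.array([s[0],s[1],1]); return -c["R"].T@c["t"],r/np.linalg.norm(r)
def proj(c,X):
    p=(np.atleast_2d(X)@c["R"].T)+c["t"]; s=p[:,:2]/p[:,2:]; s=s*(1+c["k1"]*(s**2).sum(1,keepdims=True))
    return s*[c["fx"],c["fy"]]+[c["cx"],c["cy"]]
def onz(c,u,v,z):
    o,d=ray(c,u,v); return o+d*(z-o[2])/d[2]
def tri(*obs):
    A=0;b=0
    for c,u,v in obs:
        o,d=ray(c,u,v); P=np.eye(3)-np.outer(d,d); A=A+P; b=b+P@o
    X=np.linalg.solve(A,b); return X,[np.linalg.norm(proj(c,X)[0]-[u,v]).round(1) for c,u,v in obs]
def crop(f,x0,y0,x1,y1,k,out):
    im=cv2.imread(f"pics/{f}.png")[y0:y1,x0:x1]; cv2.imwrite(f"pics/{out}.png",cv2.resize(im,None,fx=k,fy=k,interpolation=cv2.INTER_CUBIC))
E
cat > t.py <<'E'
from h import *
np.set_printoptions(precision=3,suppress=True)
s=load("s");d=load("d")
E
python3 - <<'E'
from h import *
np.set_printoptions(precision=3,suppress=True)
a=shot("scene","s");b=shot("side","d");w=shot("wrist","w0")
print(w["R"],w["t"],-w["R"].T@w["t"],w["fx"],w["k1"])
for n,p,q in [("box",(440,350),(214,176)),("blue",(383,384),(266,158)),("weightknob",(460,299),(182,199)),("pink",(476,271),(155,223)),("redT",(258,208),(391,306)),("blackT",(348,271),(284,232)),("purple",(494,360),(173,168)),("bottlecap",(291,361),(335,123)),("spool",(203,188),(476,348))]:
    X,e=tri((a,*p),(b,*q)); print(n,X,e)
for n,q in [("green",(375,422)),("grey",(430,389))]: print(n,onz(b,*q,.014))
E
```

```text
[[ 1.    -0.001 -0.001]
 [-0.001 -0.965  0.262]
 [-0.001 -0.262 -0.965]] [-0.624 -0.034  0.378] [0.625 0.065 0.373] 362.0369037200178 -0.03252904549070488
box [0.475 0.343 0.014] [np.float64(0.1), np.float64(0.1)]
blue [0.599 0.324 0.011] [np.float64(0.4), np.float64(0.3)]
weightknob [0.377 0.3   0.039] [np.float64(0.4), np.float64(0.3)]
pink [0.302 0.275 0.039] [np.float64(0.2), np.float64(0.2)]
redT [ 0.534 -0.15   0.026] [np.float64(0.8), np.float64(1.0)]
blackT [0.492 0.108 0.025] [np.float64(0.3), np.float64(0.3)]
purple [0.416 0.42  0.017] [np.float64(0.4), np.float64(0.3)]
bottlecap [0.722 0.231 0.104] [np.float64(0.6), np.float64(0.4)]
spool [ 0.592 -0.297  0.016] [np.float64(0.6), np.float64(0.9)]
green [ 0.377 -0.286  0.014]
grey [ 0.482 -0.3    0.014]
```

View pics/w0.png

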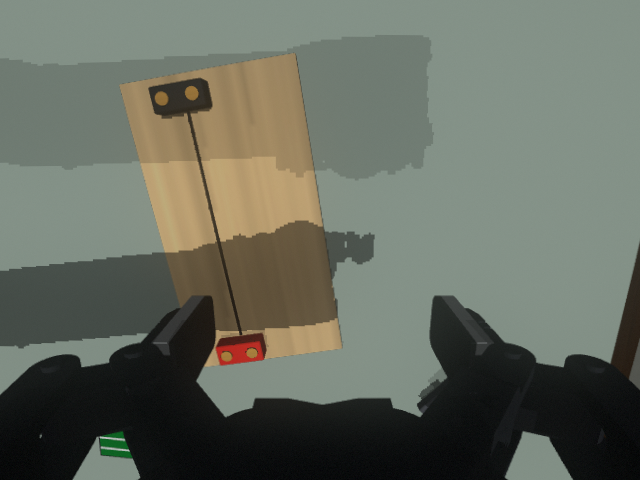

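```bash
cat >> h.py <<'E'
R0=np.array([[0,1,0],[1,0,0],[0,0,-1.]])
def plan(p,yaw,v=.04,w=.13,start=None):
    """identical tool-frame rows from the present (or given) pose to p,yaw"""
    if start is None:
        o=manip.get_obs(); p0=o["position"]; Ra=Rot.from_quat(o["ee_rot"])
    else: p0=np.array(start[0]); Ra=Rot.from_euler("z",start[1])*Rot.from_matrix(R0)
    Rb=Rot.from_euler("z",yaw)*Rot.from_matrix(R0)
    rv=(Ra.inv()*Rb).as_rotvec(); D=Ra.inv().apply(np.array(p)-p0)
    n=max(1,int(np.ceil(max(np.linalg.norm(D)*1.15/v,np.linalg.norm(rv)/w))))
    M=sum(Rot.from_rotvec(rv*k/n).as_matrix() for k in range(n)) 
    d=np.linalg.solve(M,D)
    print(f"{n} rows of [{np.round(d/.75,4).tolist()},{np.round(rv/n/(np.pi/4),4).tolist()}]")
E
python3 - <<'E'
from h import *
np.set_printoptions(precision=4,suppress=True)
w=load("w0");s=load("s");d=load("d")
C=np.array([[-.085,.155],[.085,.155],[.085,-.155],[-.085,-.155]])
obs=[(w,[(121,86),(295,53),(341,348)],[0,1,2]),(s,[(321,311),(216,237),(272,197),(374,266)],[1,2,3,0]),(d,[(318,204),(435,283),(379,341),(256,250)],[1,2,3,0])]
# order: scene: far-left? resolved by fit residual
for name,o in [("w",obs[:1]),("all",None)]:
    pts=[]
    if o is None:
        g=lambda c,P:np.array([proj(c,[x,y,.01])[0] for x,y in P])
        o=[]
        r=X
        for c,P,_ in obs:
            gray=cv2.cvtColor(c["pixels"],cv2.COLOR_RGB2GRAY)
            P=cv2.cornerSubPix(gray,np.float32(P).reshape(-1,1,2),(3,3),(-1,-1),(3,50,.01)).reshape(-1,2)
            ca,sa=np.cos(X[2]),np.sin(X[2]); q=C@np.array([[ca,sa],[-sa,ca]])+X[:2]
            pr=proj(c,np.c_[q,np.full(4,.01)])
            ids=[int(np.argmin(np.linalg.norm(pr-p,axis=1))) for p in P]
            o.append((c,P,ids)); print(ids,(P-pr[ids]).round(1).tolist())
    def f(x):
        ca,sa=np.cos(x[2]),np.sin(x[2]); q=C@np.array([[ca,sa],[-sa,ca]])+x[:2]; 
        return np.concatenate([(proj(c,np.c_[q,np.full(4,x[3])])[ids]-P).ravel() for c,P,ids in o])
    R=least_squares(f,[.538,-.017,.16,.01]); X=R.x; print(name,X,R.fun.round(1))
plan([.56,.32,.23],np.pi/2)
E
```

```text
w [ 0.5386 -0.0203  0.1516  0.0062] [-0.7 -0.7  0.3  1.1  0.5 -0.5]
[0, 1, 2] [[1.6, -0.7], [-0.3, 0.8], [-0.3, -1.4]]
[1, 2, 3, 0] [[3.3, -5.3], [1.0, 1.1], [0.5, 0.8], [0.6, 1.1]]
[1, 2, 3, 0] [[3.3, 2.0], [-0.8, -0.7], [-0.2, 0.2], [0.0, 0.1]]
all [ 0.5381 -0.0202  0.1512  0.0086] [-1.2  0.8 -0.  -0.5 -0.2  0.7 -3.1  5.6 -0.7 -0.8 -0.2 -0.4 -0.5 -0.7
 -3.5 -1.5  0.5  1.3 -0.1  0.3 -0.2  0.4]
13 rows of [[0.0322, 0.0186, 0.0001],[-0.0, -0.0, -0.1538]]
```

Emit:
move_arm(
  motion=[
    [[0.0322,0.0186,0],[0,0,-0.1538],1],
    [[0.0322,0.0186,0],[0,0,-0.1538],1],
    [[0.0322,0.0186,0],[0,0,-0.1538],1],
    [[0.0322,0.0186,0],[0,0,-0.1538],1],
    [[0.0322,0.0186,0],[0,0,-0.1538],1],
    [[0.0322,0.0186,0],[0,0,-0.1538],1],
    [[0.0322,0.0186,0],[0,0,-0.1538],1],
    [[0.0322,0.0186,0],[0,0,-0.1538],1],
    [[0.0322,0.0186,0],[0,0,-0.1538],1],
    [[0.0322,0.0186,0],[0,0,-0.1538],1],
    [[0.0322,0.0186,0],[0,0,-0.1538],1],
    [[0.0322,0.0186,0],[0,0,-0.1538],1],
  ],
)

```text
clock: 1.45
position: [0.5813, 0.3043, 0.231]
ee_rot: [0.058, 0.998, -0.0, -0.0]
ft_force: [0.0, 0.7, 0.2]
grip_width: 1.002
grasp_force: 0.0
```

Emit:
move_arm(
  motion=[
    [[0.0322,0.0186,0],[0,0,-0.1538],1],
    [[0,0,0],[0,0,0],1],
    [[0,0,0],[0,0,0],1],
  ],
)

```text
clock: 1.75
position: [0.5597, 0.3202, 0.2314]
ee_rot: [0.0, 1.0, -0.0, 0.0]
ft_force: [0.8, -0.2, 0.5]
grip_width: 1.0
grasp_force: 0.0
```

Run:
```python
from h import *
shot("wrist","w1")
shot("side","d1");shot("scene","s1")
print(manip.get_obs()["position"])
```

```text
[0.56079383 0.31885019 0.23111237]
```

View pics/w1.png

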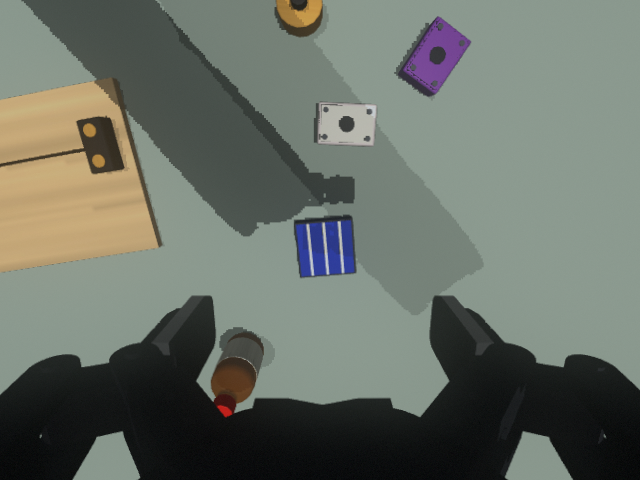

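```bash
cat >> h.py <<'E'
def quad(c,near,lo,hi,r=60):
    """min-area rect of a colour blob (HSV range, holes closed) nearest a pixel"""
    hsv=cv2.cvtColor(c["pixels"],cv2.COLOR_RGB2HSV); m=cv2.inRange(hsv,np.array(lo),np.array(hi))
    k=np.zeros_like(m); cv2.circle(k,tuple(int(x) for x in near),r,255,-1); m=cv2.morphologyEx(m&k,cv2.MORPH_CLOSE,np.ones((7,7)))
    cs=cv2.findContours(m,cv2.RETR_EXTERNAL,cv2.CHAIN_APPROX_NONE)[0]
    return cv2.boxPoints(cv2.minAreaRect(max(cs,key=cv2.contourArea)))
BLUE=((110,120,40),(130,255,255)); GREEN=((55,100,30),(80,255,255))
E
python3 - <<'E'
from h import *
np.set_printoptions(precision=4,suppress=True)
w=load("w1");s=load("s1");d=load("d1")
for c,p in [(w,(326,247)),(s,(383,384)),(d,(266,158)),(w,(346,124)),(w,(375,30))]: print(cv2.cvtColor(c["pixels"],cv2.COLOR_RGB2HSV)[p[1]-2:p[1]+1,p[0]+7:p[0]+12:2].reshape(-1,3).tolist())
Q=[quad(w,(326,247),*BLUE,r=50),quad(s,(383,384),*BLUE,r=40),quad(d,(266,158),*BLUE,r=30)]
for q in Q: print(q.tolist())
cs=[q.mean(0) for q in Q]
print(tri((w,*cs[0]),(s,*cs[1]),(d,*cs[2])),tri((w,*cs[0]),(s,*cs[1])),tri((w,*cs[0]),(d,*cs[2])))
P=np.array([onz(w,*p,.014) for p in Q[0]]); print(P,P.mean(0),np.linalg.norm(P-np.roll(P,1,0),axis=1))
E
```

```text
[[116, 172, 135], [116, 172, 135], [116, 173, 136], [116, 173, 136], [116, 171, 136], [116, 171, 137], [116, 174, 136], [116, 173, 136], [116, 171, 136]]
[[117, 214, 106], [116, 217, 108], [117, 196, 104], [115, 230, 103], [117, 221, 104], [118, 91, 118], [116, 219, 105], [118, 191, 104], [124, 12, 144]]
[[116, 255, 129], [114, 38, 162], [112, 43, 137], [116, 184, 137], [30, 19, 149], [117, 173, 127], [28, 21, 190], [119, 110, 128], [115, 255, 134]]
[[45, 7, 71], [30, 14, 183], [36, 14, 184], [70, 12, 62], [33, 14, 184], [33, 12, 184], [60, 8, 63], [33, 14, 185], [30, 12, 184]]
[[69, 23, 154], [66, 23, 153], [69, 23, 153], [66, 23, 154], [68, 25, 154], [69, 23, 153], [69, 23, 153], [68, 25, 154], [69, 23, 153]]
[[295.5103454589844, 224.12417602539062], [350.3793029785156, 219.5517578125], [354.7310485839844, 271.7724304199219], [299.8620910644531, 276.3448486328125]]
[[360.00006103515625, 383.00006103515625], [382.50006103515625, 360.50006103515625], [405.50006103515625, 383.50006103515625], [383.00006103515625, 406.00006103515625]]
[[247.8375701904297, 156.747314453125], [271.89532470703125, 141.2816162109375], [282.45489501953125, 157.70761108398438], [258.39715576171875, 173.17330932617188]]
(array([0.5982, 0.3235, 0.0135]), [np.float64(1.2), np.float64(0.5), np.float64(0.4)]) (array([0.5985, 0.323 , 0.012 ]), [np.float64(0.8), np.float64(0.5)]) (array([0.5972, 0.3224, 0.0155]), [np.float64(0.6), np.float64(0.3)])
[[0.5729 0.2921 0.014 ]
 [0.5683 0.3478 0.014 ]
 [0.6245 0.3535 0.014 ]
 [0.6295 0.2955 0.014 ]] [0.5988 0.3222 0.014 ] [0.0567 0.0559 0.0565 0.0582]
```

Run:
```python
from h import *
plan([.599,.3222,.10],1.656)
plan([.599,.3222,.001],1.656,v=.03,start=([.599,.3222,.10],1.656))
```

```text
4 rows of [[-0.0128, 0.0008, 0.0437],[-0.0002, 0.0001, -0.0282]]
4 rows of [[0.0, 0.0, 0.033],[0.0, 0.0, 0.0]]
```

Emit:
move_arm(
  motion=[
    [[-0.0128,0.0008,0.0437],[0,0,-0.0282],1],
    [[-0.0128,0.0008,0.0437],[0,0,-0.0282],1],
    [[-0.0128,0.0008,0.0437],[0,0,-0.0282],1],
    [[-0.0128,0.0008,0.0437],[0,0,-0.0282],1],
    [[0,0,0],[0,0,0],1],
    [[0,0,0],[0,0,0],1],
  ],
)

```text
clock: 2.5
position: [0.5983, 0.3231, 0.1003]
ee_rot: [-0.043, 0.999, -0.0, -0.0]
ft_force: [-0.4, 0.2, 1.0]
grip_width: 0.997
grasp_force: 0.0
```

Run:
```python
from h import *
np.set_printoptions(precision=4,suppress=True)
o=manip.get_obs();print(o["position"],o["ee_rot"])
w=shot("wrist","w2"); q0=proj(w,[.5988,.3222,.014])[0]; print(q0)
Q=quad(w,q0,*BLUE,r=150); print(Q.tolist())
P=np.array([onz(w,*p,.014) for p in Q]); print(P,P.mean(0),np.linalg.norm(P-np.roll(P,1,0),axis=1))
w1=load("w1"); print(tri((w1,325.12,247.95),(w,*Q.mean(0))))
```

```text
[0.5983 0.3231 0.1003] [-0.043   0.9991 -0.0001 -0.0005]
[321.9729 248.3017]
[[279.0, 206.0], [366.0, 206.0], [366.0, 288.0], [279.0, 288.0]]
[[0.5731 0.2925 0.014 ]
 [0.5684 0.3478 0.014 ]
 [0.6243 0.3544 0.014 ]
 [0.6293 0.2955 0.014 ]] [0.5988 0.3225 0.014 ] [0.0563 0.0556 0.0563 0.0591]
(array([0.5928, 0.3221, 0.0323]), [np.float64(0.1), np.float64(0.2)])
```

View pics/w2.png

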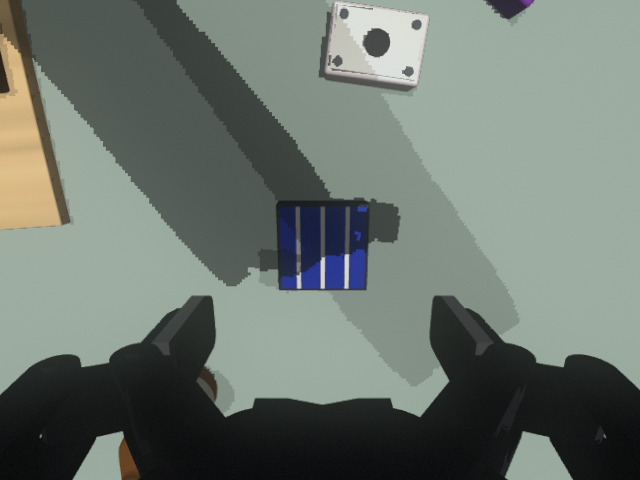

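Emit:
move_arm(
  motion=[
    [[-0.0007,-0.0007,0.033],[0,0,0],1],
    [[0,0,0.033],[0,0,0],1],
    [[0,0,0.033],[0,0,0],1],
    [[0,0,0.033],[0,0,0],1],
    [[0,0,0],[0,0,0],1],
    [[0,0,0],[0,0,0],-1],
    [[0,0,0],[0,0,0],-1],
    [[0,0,0],[0,0,0],-1],
    [[0,0,0],[0,0,0],-1],
    [[0,0,0],[0,0,0],-1],
    [[0,0,0],[0,0,0],-1],
  ],
  newtons=40,
)

```text
clock: 3.65
position: [0.6002, 0.3243, 0.0045]
ee_rot: [-0.044, 0.999, 0.001, 0.002]
ft_force: [-1.0, -0.4, 6.2]
grip_width: 0.688
grasp_force: 42.6
```

Run:
```python
from h import *
w=shot("wrist","w3"); print(manip.get_obs())
crop("w3",150,150,490,400,2,"w3c")
```

```text
{'clock': 3.7, 'joint_pos': array([-0.28506168,  0.68156264, -0.39059944,  1.48878473,  0.28522007,
        1.02332674,  0.91365807]), 'joint_velocities': array([-2.88574008e-05,  1.13121199e-03, -9.45430553e-04, -4.07683398e-04,
       -1.03356481e-03,  5.13695582e-04, -3.78892774e-04]), 'tau': array([ 1.62910460e-02, -7.28972626e+01, -7.38340750e+00, -3.14626515e+01,
        1.44279669e-01, -4.74738590e-01,  3.57913901e-03]), 'position': array([0.60015374, 0.32427782, 0.00450214]), 'ee_rot': array([-4.38949394e-02,  9.99033867e-01,  9.48323454e-04,  1.91512555e-03]), 'ft_force': array([-1.49851453, -0.01819584,  6.3246115 ]), 'torque': array([-0.15999031,  0.32012065,  0.02583297]), 'grasp_force': 42.583537101745605, 'grip_width': 0.6912744899714942}
```

View pics/w3c.png

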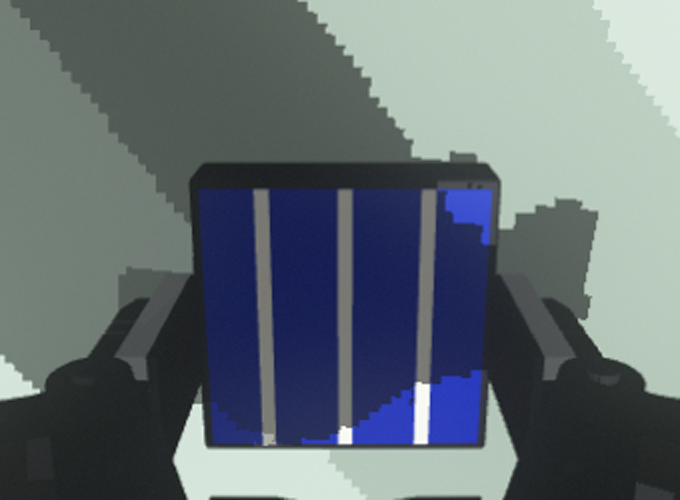

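Emit:
move_arm(
  motion=[
    [[0,0,-0.02],[0,0,0],-1],
    [[0,0,-0.04],[0,0,0],-1],
    [[0,0,-0.05],[0,0,0],-1],
    [[0,0,-0.05],[0,0,0],-1],
    [[0,0,0],[0,0,0],-1],
    [[0,0,0],[0,0,0],-1],
  ],
)

```text
clock: 4.3
position: [0.5994, 0.3238, 0.124]
ee_rot: [-0.044, 0.999, 0.001, 0.002]
ft_force: [0.3, -0.5, -1.5]
grip_width: 0.685
grasp_force: 43.4
```

```bash
cat >> h.py <<'E'
def inhand(w,Q,top):
    """quad pixels on a face 'top' behind the TCP -> tool-frame coordinates"""
    o=manip.get_obs(); R=Rot.from_quat(o["ee_rot"]); p=o["position"]; n=R.as_matrix()[:,2]; c=p-top*n; out=[]
    for u,v in Q:
        a,d=ray(w,u,v); out.append(R.inv().apply(a+d*((c-a)@n)/(d@n)-p))
    return np.array(out)
E
python3 - <<'E'
from h import *
np.set_printoptions(precision=4,suppress=True)
o=manip.get_obs();print(o["position"],o["ee_rot"],o["ft_force"],o["grip_width"])
w=shot("wrist","w4"); Q=quad(w,(322,308),*BLUE,r=110); print(Q.tolist()); T=inhand(w,Q,.0095); print(T,T.mean(0))
m=[(250,244),(394.5,244),(391,372.5),(255,372.5)]; T=inhand(w,m,.0095); print(T,T.mean(0))
cv2.polylines(im:=w["pixels"][:,:,::-1].copy(),[np.int32(Q)],1,(0,0,255)); cv2.imwrite("pics/w4q.png",cv2.resize(im[150:400,150:490],None,fx=2,fy=2))
E
```

```text
[0.5994 0.3238 0.124 ] [-0.044   0.999   0.0008  0.0018] [ 0.2665 -0.5033 -1.5419] 0.6853883312238555
[[284.5274658203125, 244.0085906982422], [316.98944091796875, 243.4183807373047], [319.30865478515625, 370.9761962890625], [286.8466796875, 371.56640625]]
[[ 0.0281 -0.0148 -0.0095]
 [ 0.0283 -0.0023 -0.0095]
 [-0.0286 -0.0016 -0.0095]
 [-0.0289 -0.0155 -0.0095]] [-0.0002 -0.0086 -0.0095]
[[ 0.0281 -0.0282 -0.0095]
 [ 0.0281  0.0277 -0.0095]
 [-0.0295  0.0293 -0.0095]
 [-0.0294 -0.0293 -0.0095]] [-0.0007 -0.0001 -0.0095]
```

View pics/w4q.png

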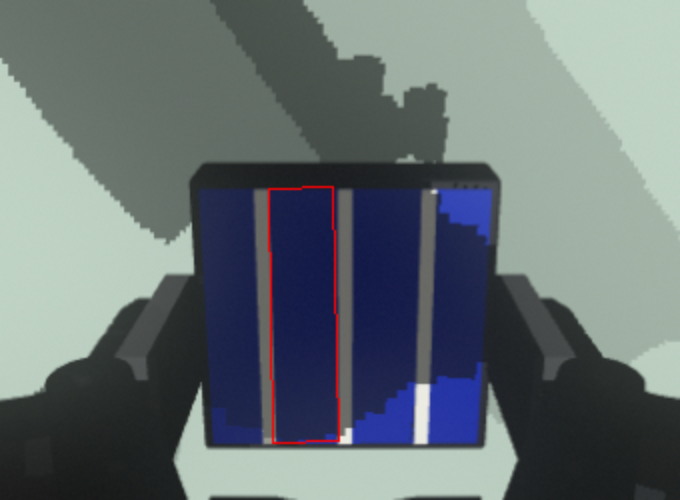

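Run:
```python
from h import *
plan([.525,-.0976,.11],.1515,w=.12)
```

```text
13 rows of [[-0.0203, -0.0438, 0.0013],[0.0001, 0.0001, 0.1476]]
```

Emit:
move_arm(
  motion=[
    [[-0.0203,-0.0438,0.0013],[0.0001,0.0001,0.1476],-1],
    [[-0.0203,-0.0438,0.0013],[0.0001,0.0001,0.1476],-1],
    [[-0.0203,-0.0438,0.0013],[0.0001,0.0001,0.1476],-1],
    [[-0.0203,-0.0438,0.0013],[0.0001,0.0001,0.1476],-1],
    [[-0.0203,-0.0438,0.0013],[0.0001,0.0001,0.1476],-1],
    [[-0.0203,-0.0438,0.0013],[0.0001,0.0001,0.1476],-1],
    [[-0.0203,-0.0438,0.0013],[0.0001,0.0001,0.1476],-1],
    [[-0.0203,-0.0438,0.0013],[0.0001,0.0001,0.1476],-1],
    [[-0.0203,-0.0438,0.0013],[0.0001,0.0001,0.1476],-1],
    [[-0.0203,-0.0438,0.0013],[0.0001,0.0001,0.1476],-1],
    [[-0.0203,-0.0438,0.0013],[0.0001,0.0001,0.1476],-1],
    [[-0.0203,-0.0438,0.0013],[0.0001,0.0001,0.1476],-1],
  ],
)

```text
clock: 5.55
position: [0.5509, -0.0761, 0.1086]
ee_rot: [0.609, 0.793, -0.001, -0.001]
ft_force: [-0.3, -1.0, -0.0]
grip_width: 0.681
grasp_force: 43.4
```

Emit:
move_arm(
  motion=[
    [[-0.0203,-0.0438,0.0013],[0.0001,0.0001,0.1476],-1],
    [[0,0,0],[0,0,0],-1],
    [[0,0,0],[0,0,0],-1],
    [[0,0,0],[0,0,0],-1],
  ],
)

```text
clock: 5.95
position: [0.5251, -0.097, 0.1084]
ee_rot: [0.651, 0.759, -0.0, -0.001]
ft_force: [0.4, 0.0, -0.7]
grip_width: 0.684
grasp_force: 43.4
```

Run:
```python
from h import *
np.set_printoptions(precision=4,suppress=True)
o=manip.get_obs();print(o["position"],o["ee_rot"],Rot.from_matrix(Rot.from_quat(o["ee_rot"]).as_matrix()@R0.T).as_rotvec())
w=shot("wrist","w5")
R=Rot.from_euler("z",.1515); b=np.array([.5384,-.0202,0])
for n,p in dict(TL=(-.085,.155,.01),TR=(.085,.155,.01),b1=(-.050,.120,.03),b2=(0,.120,.03),b3=(0,.144,.03),r1=(-.05,-.12,.03),r2=(0,-.12,.03),l=(-.025,0,.01),l2=(-.025,.1,.01)).items(): print(n,proj(w,R.apply(p)+b)[0])
```

```text
[ 0.5251 -0.097   0.1084] [ 0.6507  0.7594 -0.0004 -0.0008] [0.0005 0.0017 0.1539]
TL [ 214.6435 -160.1109]
TR [ 521.875  -156.7595]
b1 [ 274.8883 -112.7756]
b2 [ 372.1741 -112.7256]
b3 [ 373.387  -167.0153]
r1 [285.5184 315.2206]
r2 [360.0419 315.3638]
l [323.0927 129.4643]
l2 [323.4007 -49.7313]
```

View pics/w5.png

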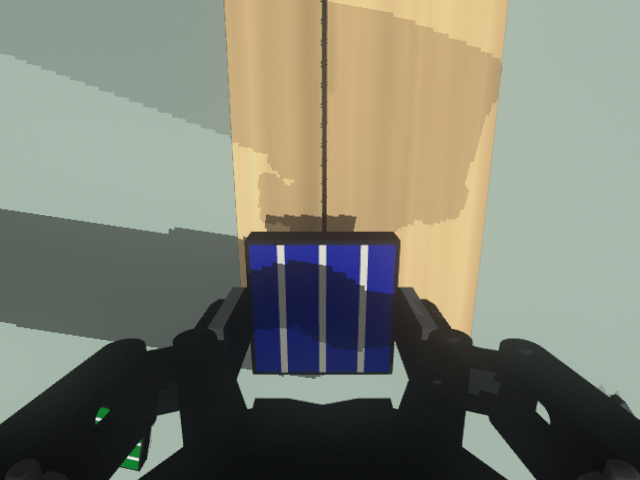

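Emit:
move_arm(
  motion=[
    [[-0.0008,0,0.035],[0,0,0.003],-1],
    [[0,0,0.04],[0,0,0],-1],
    [[0,0,0.035],[0,0,0],-1],
    [[0,0,0.012],[0,0,0],-1],
    [[0,0,0.002],[0,0,0],-1],
    [[0,0,0.001],[0,0,0],-1],
    [[0,0,0],[0,0,0],-1],
    [[0,0,0],[0,0,0],-1],
  ],
)

```text
clock: 6.8
position: [0.5256, -0.0986, 0.0159]
ee_rot: [0.652, 0.758, -0.0, 0.0]
ft_force: [-0.5, 0.1, -1.5]
grip_width: 0.685
grasp_force: 44.7
```

Emit:
move_arm(
  motion=[
    [[0.0006,0,0.0007],[0,0,0],-1],
    [[0.0007,0,0.0007],[0,0,0],-1],
    [[0,0,0.0006],[0,0,0],-1],
    [[0,0,0],[0,0,0],-1],
    [[0,0,0],[0,0,0],-1],
  ],
)

```text
clock: 7.3
position: [0.525, -0.0977, 0.0143]
ee_rot: [0.652, 0.758, -0.0, -0.0]
ft_force: [-2.6, 0.1, 7.9]
grip_width: 0.682
grasp_force: 45.5
```

Run:
```python
from h import *
np.set_printoptions(precision=4,suppress=True)
for i in range(4):
    w=shot("wrist","w6");o=manip.get_obs();print(o["position"],o["ft_force"],Rot.from_matrix(Rot.from_quat(o["ee_rot"]).as_matrix()@R0.T).as_rotvec())
```

```text
[ 0.525  -0.0977  0.0142] [-2.5252 -0.6374  6.8289] [-0.0003  0.0007  0.1495]
[ 0.525  -0.0977  0.0143] [-1.635  -0.2989  6.0935] [-0.0003  0.0006  0.1494]
[ 0.525  -0.0977  0.0143] [-1.5208  0.1703  7.5202] [-0.0002  0.0007  0.1495]
[ 0.525  -0.0976  0.0143] [-1.4723  0.3416  7.4827] [-0.0002  0.0007  0.1495]
```

Emit:
move_arm(
  motion=[
    [[0,0,-0.0005],[0,0,0],0.6],
    [[0,0,0],[0,0,0],1],
    [[0,0,0],[0,0,0],1],
    [[0,0,0],[0,0,0],1],
    [[0,0,-0.03],[0,0,0],1],
    [[0,0,-0.05],[0,0,0],1],
    [[0,0,-0.06],[0,0,0],1],
    [[0,0,-0.06],[0,0,0],1],
    [[0,0,0],[0,0,0],1],
    [[0,0,0],[0,0,0],1],
  ],
)

```text
clock: 8.5
position: [0.5255, -0.0976, 0.1648]
ee_rot: [0.652, 0.758, 0.0, 0.001]
ft_force: [0.6, -1.0, -0.7]
grip_width: 1.001
grasp_force: 0.0
```

Run:
```python
from h import *
np.set_printoptions(precision=4,suppress=True)
w=shot("wrist","w7");o=manip.get_obs();print(o["position"])
cv2.imwrite("pics/w7c.png",cv2.resize(w["pixels"][130:380,190:490,::-1],None,fx=2.6,fy=2.4,interpolation=cv2.INTER_CUBIC))
```

```text
[ 0.5246 -0.0975  0.1634]
```

View pics/w7c.png

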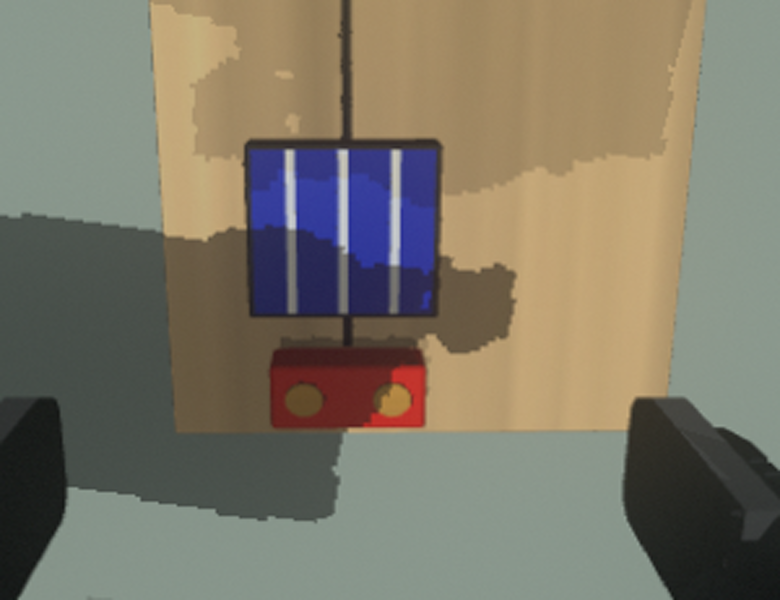

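```bash
cat >> h.py <<'E'
def tob(X,b=(.5384,-.0202,.1515)): return Rot.from_euler("z",-b[2]).apply(np.array(X)-[b[0],b[1],0])
E
python3 - <<'E'
from h import *
np.set_printoptions(precision=4,suppress=True)
w=load("w7")
for n,z,P in [("cell",.024,[(250,317),(438,316),(247,147),(441,147)]),("face",.024,[(248,149),(439,149),(251,313),(436,313)]),("term",.03,[(272,363),(424,363),(270,427),(426,427)]),("board",.01,[(176,432),(670,431)]),("line",.01,[(346,10),(347,130),(347.5,330)])]:
    T=tob([onz(w,190+x/2.6,130+y/2.4,z) for x,y in P]); print(n,T[:,:2].tolist() and T[:,:2].round(4).tolist(),T.mean(0))
E
```

```text
cell [[-0.0548, -0.104], [0.0048, -0.1038], [-0.054, -0.0456], [0.0043, -0.0458]] [-0.0249 -0.0748  0.024 ]
face [[-0.0537, -0.0463], [0.0038, -0.0465], [-0.0545, -0.1025], [0.0041, -0.1027]] [-0.0251 -0.0745  0.024 ]
term [[-0.0477, -0.1185], [0.0001, -0.1187], [-0.049, -0.1424], [0.0013, -0.1426]] [-0.0238 -0.1305  0.03  ]
board [[-0.0833, -0.154], [0.088, -0.1544]] [ 0.0023 -0.1542  0.01  ]
line [[-0.0241, -0.0025], [-0.0239, -0.0418], [-0.0239, -0.1137]] [-0.0239 -0.0527  0.01  ]
```

Run:
```python
from h import *
plan([.42,-.29,.23],-1.5708,w=.12)
```

```text
15 rows of [[-0.0218, 0.0034, -0.0059],[-0.0001, 0.0001, 0.146]]
```

Emit:
move_arm(
  motion=[
    [[-0.0218,0.0034,-0.0059],[0,0.0001,0.146],1],
    [[-0.0218,0.0034,-0.0059],[0,0.0001,0.146],1],
    [[-0.0218,0.0034,-0.0059],[0,0.0001,0.146],1],
    [[-0.0218,0.0034,-0.0059],[0,0.0001,0.146],1],
    [[-0.0218,0.0034,-0.0059],[0,0.0001,0.146],1],
    [[-0.0218,0.0034,-0.0059],[0,0.0001,0.146],1],
    [[-0.0218,0.0034,-0.0059],[0,0.0001,0.146],1],
    [[-0.0218,0.0034,-0.0059],[0,0.0001,0.146],1],
    [[-0.0218,0.0034,-0.0059],[0,0.0001,0.146],1],
    [[-0.0218,0.0034,-0.0059],[0,0.0001,0.146],1],
  ],
)

```text
clock: 9.55
position: [0.4909, -0.2511, 0.2062]
ee_rot: [0.96, 0.281, -0.002, -0.001]
ft_force: [0.4, -0.1, -0.3]
grip_width: 1.003
grasp_force: 0.0
```

Emit:
move_arm(
  motion=[
    [[-0.0218,0.0034,-0.0059],[0,0.0001,0.146],1],
    [[-0.0218,0.0034,-0.0059],[0,0.0001,0.146],1],
    [[-0.0218,0.0034,-0.0059],[0,0.0001,0.146],1],
    [[-0.0218,0.0034,-0.0059],[0,0.0001,0.146],1],
    [[-0.0218,0.0034,-0.0059],[0,0.0001,0.146],1],
    [[0,0,0],[0,0,0],1],
    [[0,0,0],[0,0,0],1],
  ],
)

```text
clock: 10.25
position: [0.4203, -0.2894, 0.2291]
ee_rot: [1.0, 0.001, -0.001, -0.001]
ft_force: [0.3, -0.4, 0.2]
grip_width: 1.001
grasp_force: 0.0
```

Run:
```python
from h import *
np.set_printoptions(precision=4,suppress=True)
w=shot("wrist","w8");s=shot("scene","s8");d=load("d");o=manip.get_obs();print(o["position"])
for n,X in dict(green=(.377,-.286,.014),grey=(.482,-.3,.014)).items(): print(n,proj(w,X)[0],proj(s,X)[0])
for c,p in((w,(.377,-.286,.014)),(d,(.377,-.286,.014)),(s,(.377,-.286,.014))):
    q=quad(c,proj(c,p)[0],*GREEN,r=60); print(q.round(1).tolist())
```

```text
[ 0.4208 -0.2891  0.2293]
green [318.4919 251.7733] [279.2893 153.8284]
grey [333.0122 146.9105] [241.085  168.2927]
[[288.8999938964844, 276.0], [293.6000061035156, 224.39999389648438], [348.3999938964844, 229.39999389648438], [343.70001220703125, 281.0]]
[[348.5, 416.29998779296875], [379.20001220703125, 395.79998779296875], [400.20001220703125, 427.20001220703125], [369.5, 447.70001220703125]]
[[265.8999938964844, 151.8000030517578], [289.6000061035156, 142.39999389648438], [295.20001220703125, 156.5], [271.6000061035156, 166.0]]
```

View pics/w8.png

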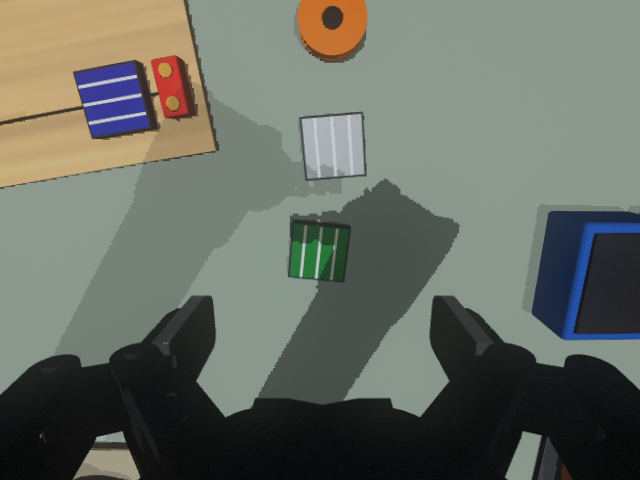

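Run:
```python
from h import *
np.set_printoptions(precision=4,suppress=True)
w=load("w8");s=load("s8");d=load("d")
qs=[quad(c,proj(c,(.377,-.286,.014))[0],*GREEN,r=60) for c in (w,d,s)]
print(tri((w,*qs[0].mean(0)),(d,*qs[1].mean(0)),(s,*qs[2].mean(0))))
def rep(P):
    P=np.array([onz(w,*p,.014) for p in P]); e=np.roll(P,-1,0)-P
    print(P.mean(0),np.linalg.norm(e,axis=1),np.arctan2(e[:,1],e[:,0])%(np.pi/2))
rep(qs[0]); rep([(302,118.5),(361,114),(365,174.5),(307,178.5)])
```

```text
(array([ 0.3757, -0.2849,  0.0133]), [np.float64(1.3), np.float64(0.7), np.float64(0.6)])
[ 0.3754 -0.2862  0.014 ] [0.0559 0.0558 0.0561 0.058 ] [1.4632 1.4798 1.5035 1.4764]
[ 0.482  -0.3007  0.014 ] [0.0555 0.0564 0.0568 0.0562] [0.075  0.0974 0.0706 0.0752]
```

Run:
```python
from h import *
plan([.3756,-.2860,.10],-1.661)
```

```text
4 rows of [[-0.0151, -0.0005, 0.0431],[-0.0004, 0.0006, 0.0299]]
```

Emit:
move_arm(
  motion=[
    [[-0.0151,-0.0005,0.0431],[-0.0004,0.0006,0.03],1],
    [[-0.0151,-0.0005,0.0431],[-0.0004,0.0006,0.03],1],
    [[-0.0151,-0.0005,0.0431],[-0.0004,0.0006,0.03],1],
    [[-0.0151,-0.0005,0.0431],[-0.0004,0.0006,0.03],1],
    [[0,0,0],[0,0,0],1],
    [[0,0,0],[0,0,0],1],
  ],
)

```text
clock: 10.95
position: [0.3758, -0.2865, 0.1014]
ee_rot: [0.999, -0.046, 0.0, 0.0]
ft_force: [0.6, -0.9, 0.5]
grip_width: 1.001
grasp_force: 0.0
```

Run:
```python
from h import *
np.set_printoptions(precision=4,suppress=True)
w=shot("wrist","w9");o=manip.get_obs();print(o["position"],Rot.from_matrix(Rot.from_quat(o["ee_rot"]).as_matrix()@R0.T).as_rotvec())
q=quad(w,proj(w,(.3756,-.286,.014))[0],*GREEN,r=90); print(q)
P=np.array([onz(w,*p,.014) for p in q]); e=np.roll(P,-1,0)-P
print(P.mean(0),np.linalg.norm(e,axis=1),np.arctan2(e[:,1],e[:,0])%(np.pi/2))
```

```text
[ 0.3767 -0.287   0.1023] [ 0.0011 -0.0032 -1.6627]
[[277. 204.]
 [362. 204.]
 [362. 286.]
 [277. 286.]]
[ 0.3758 -0.2855  0.014 ] [0.0545 0.0564 0.0579 0.0564] [1.4776 1.5066 1.4776 1.4451]
```

Emit:
move_arm(
  motion=[
    [[-0.0012,-0.002,0.035],[0,0,0],1],
    [[0,0,0.04],[0,0,0],1],
    [[0,0,0.04],[0,0,0],1],
    [[0,0,0.0145],[0,0,0],1],
    [[0,0,0],[0,0,0],1],
    [[0,0,0],[0,0,0],-1],
    [[0,0,0],[0,0,0],-1],
    [[0,0,0],[0,0,0],-1],
    [[0,0,0],[0,0,0],-1],
    [[0,0,0],[0,0,0],-1],
    [[0,0,0],[0,0,0],-1],
  ],
  newtons=40,
)

```text
clock: 12.1
position: [0.3759, -0.2859, 0.006]
ee_rot: [0.999, -0.047, 0.002, 0.001]
ft_force: [-2.7, 1.0, 10.0]
grip_width: 0.686
grasp_force: 40.5
```

Emit:
move_arm(
  motion=[
    [[0,0,-0.02],[0,0,0],-1],
    [[0,0,-0.04],[0,0,0],-1],
    [[0,0,-0.05],[0,0,0],-1],
    [[0,0,-0.04],[0,0,0],-1],
    [[0,0,0],[0,0,0],-1],
    [[0,0,0],[0,0,0],-1],
  ],
)

```text
clock: 12.7
position: [0.375, -0.2854, 0.1176]
ee_rot: [0.999, -0.047, 0.002, 0.001]
ft_force: [-0.3, 0.1, -0.7]
grip_width: 0.68
grasp_force: 43.1
```

Run:
```python
from h import *
np.set_printoptions(precision=4,suppress=True)
w=shot("wrist","w10");o=manip.get_obs();print(o["position"],o["grip_width"],Rot.from_matrix(Rot.from_quat(o["ee_rot"]).as_matrix()@R0.T).as_rotvec())
q=quad(w,(322,308),(50,60,15),(85,255,255),r=110); print(q.tolist()); print(inhand(w,q,.009).mean(0))
b=np.array([.539,-.0194,0]); print(Rot.from_euler("z",.1515).apply([-.025,0,0])+b)
cv2.polylines(im:=w["pixels"][:,:,::-1].copy(),[np.int32(q)],1,(0,0,255)); cv2.imwrite("pics/w10q.png",cv2.resize(im[150:400,150:490],None,fx=1.5,fy=1.5))
```

```text
[ 0.3743 -0.285   0.1165] 0.6794417723891049 [ 0.001  -0.002  -1.6646]
[[250.0, 370.0], [250.0, 243.0], [319.0, 243.0], [319.0, 370.0]]
[ 0.001  -0.0144 -0.009 ]
[ 0.5143 -0.0232  0.    ]
```

View pics/w10q.png

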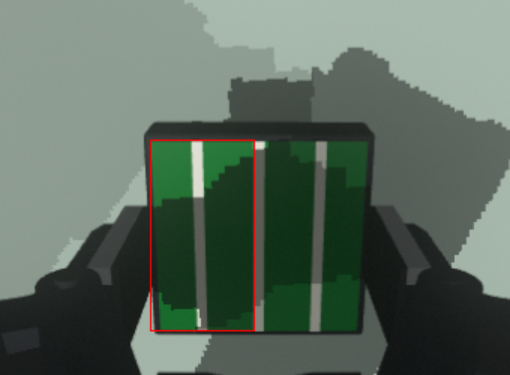

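Run:
```python
from h import *
plan([.5143,-.0235,.10],.1515,w=.12)
```

```text
16 rows of [[0.027, -0.009, 0.0014],[0.0002, -0.0001, -0.1445]]
```

Emit:
move_arm(
  motion=[
    [[0.027,-0.009,0.0014],[0.0002,-0.0001,-0.1445],-1],
    [[0.027,-0.009,0.0014],[0.0002,-0.0001,-0.1445],-1],
    [[0.027,-0.009,0.0014],[0.0002,-0.0001,-0.1445],-1],
    [[0.027,-0.009,0.0014],[0.0002,-0.0001,-0.1445],-1],
    [[0.027,-0.009,0.0014],[0.0002,-0.0001,-0.1445],-1],
    [[0.027,-0.009,0.0014],[0.0002,-0.0001,-0.1445],-1],
    [[0.027,-0.009,0.0014],[0.0002,-0.0001,-0.1445],-1],
    [[0.027,-0.009,0.0014],[0.0002,-0.0001,-0.1445],-1],
  ],
)

```text
clock: 13.55
position: [0.5081, -0.1878, 0.1066]
ee_rot: [0.917, 0.398, -0.001, -0.001]
ft_force: [-0.1, -0.5, -1.4]
grip_width: 0.683
grasp_force: 43.1
```

Emit:
move_arm(
  motion=[
    [[0.027,-0.009,0.0014],[0.0002,-0.0001,-0.1445],-1],
    [[0.027,-0.009,0.0014],[0.0002,-0.0001,-0.1445],-1],
    [[0.027,-0.009,0.0014],[0.0002,-0.0001,-0.1445],-1],
    [[0.027,-0.009,0.0014],[0.0002,-0.0001,-0.1445],-1],
    [[0.027,-0.009,0.0014],[0.0002,-0.0001,-0.1445],-1],
    [[0.027,-0.009,0.0014],[0.0002,-0.0001,-0.1445],-1],
    [[0.027,-0.009,0.0014],[0.0002,-0.0001,-0.1445],-1],
    [[0.027,-0.009,0.0014],[0.0002,-0.0001,-0.1445],-1],
    [[0,0,0],[0,0,0],-1],
    [[0,0,0],[0,0,0],-1],
    [[0,0,0],[0,0,0],-1],
  ],
)

```text
clock: 14.65
position: [0.5144, -0.0246, 0.0992]
ee_rot: [0.653, 0.758, -0.001, -0.001]
ft_force: [0.4, -0.1, -0.4]
grip_width: 0.679
grasp_force: 43.1
```

```bash
cat >> h.py <<'E'
def st(): 
    o=manip.get_obs(); print(o["position"].round(4),Rot.from_matrix(Rot.from_quat(o["ee_rot"]).as_matrix()@R0.T).as_rotvec().round(4),o["ft_force"].round(1),round(float(o["grip_width"]),3),o["clock"])
E
python3 - <<'E'
from h import *
st();plan([.5143,-.0235,.0175],.1515,v=.03)
E
```

```text
[ 0.5144 -0.0246  0.0992] [-0.0002  0.0019  0.1485] [ 0.4 -0.1 -0.4] 0.679 14.65
4 rows of [[0.0004, 0.0001, 0.0272],[-0.0006, 0.0, -0.0009]]
```

Emit:
move_arm(
  motion=[
    [[0.0004,0.0001,0.0272],[-0.0006,0,-0.0009],-1],
    [[0.0004,0.0001,0.0272],[-0.0006,0,-0.0009],-1],
    [[0.0004,0.0001,0.0272],[-0.0006,0,-0.0009],-1],
    [[0.0004,0.0001,0.0272],[-0.0006,0,-0.0009],-1],
    [[0,0,0],[0,0,0],-1],
    [[0,0,0],[0,0,0],-1],
    [[0,0,0],[0,0,0],-1],
  ],
)

```text
clock: 15.35
position: [0.5151, -0.0228, 0.019]
ee_rot: [0.651, 0.759, 0.001, 0.001]
ft_force: [0.0, 0.5, 0.3]
grip_width: 0.678
grasp_force: 53.2
```

Run:
```python
from h import *
w=shot("wrist","w11"); st();plan([.5143,-.0235,.0155],.1515,v=.03)
cv2.imwrite("pics/w11c.png",w["pixels"][:,:,::-1])
```

```text
[ 0.5151 -0.0227  0.0191] [ 0.     -0.002   0.1533] [-0.2 -0.5 -0.7] 0.676 15.4
1 rows of [[-0.0009, -0.0013, 0.0048],[0.0025, 0.0002, 0.0022]]
```

Emit:
move_arm(
  motion=[
    [[-0.0009,-0.0011,0.0025],[0.0025,0,0.0022],-1],
    [[0,0,0.0013],[0,0,0],-1],
    [[0,0,0.001],[0,0,0],-1],
    [[0,0,0],[0,0,0],-1],
    [[0,0,0],[0,0,0],-1],
  ],
)

```text
clock: 15.9
position: [0.5138, -0.0232, 0.0145]
ee_rot: [0.651, 0.759, -0.0, -0.0]
ft_force: [-0.5, 0.2, 0.2]
grip_width: 0.68
grasp_force: 53.2
```

Emit:
move_arm(
  motion=[
    [[0,0,0.0008],[0,0,0],-1],
    [[0,0,0],[0,0,0],-1],
    [[0,0,0],[0,0,0],-1],
  ],
)

```text
clock: 16.2
position: [0.5139, -0.0232, 0.0142]
ee_rot: [0.651, 0.759, -0.0, -0.0]
ft_force: [-1.7, -0.2, 5.1]
grip_width: 0.68
grasp_force: 53.9
```

Emit:
move_arm(
  motion=[
    [[0,0,0.0007],[0,0,0],-1],
    [[0,0,0],[0,0,0],-1],
    [[0,0,0],[0,0,0],-1],
  ],
)

```text
clock: 16.5
position: [0.514, -0.0232, 0.0141]
ee_rot: [0.651, 0.759, -0.0, -0.0]
ft_force: [-4.9, -0.7, 11.7]
grip_width: 0.678
grasp_force: 54.5
```

Contact. Release and lift, then look at the result.

Emit:
move_arm(
  motion=[
    [[0,0,-0.0012],[0,0,0],-1],
    [[0,0,0],[0,0,0],0.6],
    [[0,0,0],[0,0,0],1],
    [[0,0,0],[0,0,0],1],
    [[0,0,0],[0,0,0],1],
    [[0,0,-0.03],[0,0,0],1],
    [[0,0,-0.05],[0,0,0],1],
    [[0,0,-0.06],[0,0,0],1],
    [[0,0,-0.06],[0,0,0],1],
    [[0,0,0],[0,0,0],1],
    [[0,0,0],[0,0,0],1],
  ],
)

```text
clock: 17.6
position: [0.5146, -0.0232, 0.1652]
ee_rot: [0.651, 0.759, 0.0, 0.0]
ft_force: [-0.2, 0.1, -0.5]
grip_width: 0.998
grasp_force: 0.0
```

Run:
```python
from h import *
np.set_printoptions(precision=4,suppress=True)
st(); w=shot("wrist","w12"); cv2.imwrite("pics/w12c.png",cv2.resize(w["pixels"][60:400,190:490,::-1],None,fx=1.7647*1.4,fy=1.7647,interpolation=cv2.INTER_CUBIC))
plan([.482,-.3007,.12],-1.491,w=.12)
```

```text
[ 0.5146 -0.0232  0.1652] [-0.0002 -0.0011  0.1521] [-0.2  0.1 -0.5] 0.998 17.6
14 rows of [[-0.0262, 0.0142, 0.0042],[-0.0001, 0.0001, 0.1494]]
```

View pics/w12c.png

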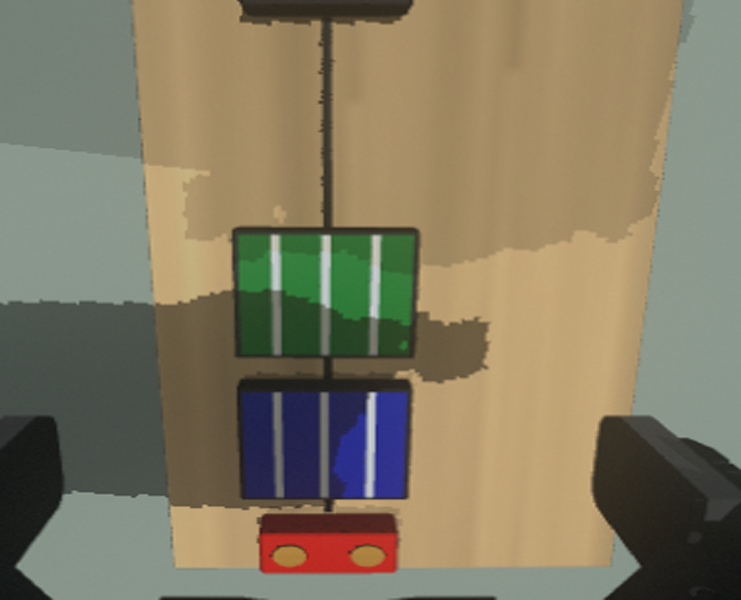

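Run:
```python
from h import *
w=load("w12")
for n,z,P in [("green",.024,[(237,234),(417,235),(413,355),(237,355)]),("blue",.024,[(242,391),(410,391),(408,497),(243,497)]),("term",.03,[(261,533),(397,533),(261,572),(397,572)]),("blackbase",.01,[(242,17),(411,17)]),("line",.01,[(327,100),(327,200),(328,366)])]:
    T=tob([onz(w,190+x/2.4706,60+y/1.7647,z) for x,y in P],(.539,-.0194,.1515)); print(n,T[:,:2].round(4).tolist(),T.mean(0).round(4))
```

```text
green [[-0.0536, 0.0277], [0.0035, 0.0273], [0.0036, -0.0289], [-0.0551, -0.0288]] [-0.0254 -0.0007  0.024 ]
blue [[-0.0539, -0.0468], [0.0031, -0.0469], [0.0038, -0.1035], [-0.0551, -0.1034]] [-0.0255 -0.0752  0.024 ]
term [[-0.0486, -0.1201], [-0.0002, -0.1201], [-0.0491, -0.1428], [0.0003, -0.1429]] [-0.0244 -0.1315  0.03  ]
blackbase [[-0.0512, 0.1196], [0.0008, 0.1196]] [-0.0252  0.1196  0.01  ]
line [[-0.025, 0.0854], [-0.025, 0.0415], [-0.0247, -0.0392]] [-0.0249  0.0292  0.01  ]
```

Emit:
move_arm(
  motion=[
    [[-0.0262,0.0142,0.0042],[0,0,0.1494],1],
    [[-0.0262,0.0142,0.0042],[0,0,0.1494],1],
    [[-0.0262,0.0142,0.0042],[0,0,0.1494],1],
    [[-0.0262,0.0142,0.0042],[0,0,0.1494],1],
    [[-0.0262,0.0142,0.0042],[0,0,0.1494],1],
    [[-0.0262,0.0142,0.0042],[0,0,0.1494],1],
    [[-0.0262,0.0142,0.0042],[0,0,0.1494],1],
    [[-0.0262,0.0142,0.0042],[0,0,0.1494],1],
    [[-0.0262,0.0142,0.0042],[0,0,0.1494],1],
    [[-0.0262,0.0142,0.0042],[0,0,0.1494],1],
  ],
)

```text
clock: 18.65
position: [0.5382, -0.2333, 0.1305]
ee_rot: [0.963, 0.269, -0.002, -0.001]
ft_force: [-0.2, 0.3, 0.6]
grip_width: 1.004
grasp_force: 0.0
```

Emit:
move_arm(
  motion=[
    [[-0.0262,0.0142,0.0042],[0,0,0.1494],1],
    [[-0.0262,0.0142,0.0042],[0,0,0.1494],1],
    [[-0.0262,0.0142,0.0042],[0,0,0.1494],1],
    [[-0.0262,0.0142,0.0042],[0,0,0.1494],1],
    [[0,0,0],[0,0,0],1],
    [[0,0,0],[0,0,0],1],
  ],
)

```text
clock: 19.25
position: [0.4815, -0.3001, 0.1188]
ee_rot: [0.999, 0.04, -0.002, -0.001]
ft_force: [1.0, -0.2, 0.7]
grip_width: 0.999
grasp_force: 0.0
```

Run:
```python
from h import *
np.set_printoptions(precision=4,suppress=True)
st(); w=shot("wrist","w13"); q0=proj(w,(.482,-.3007,.014))[0]; print(q0)
hsv=cv2.cvtColor(w["pixels"],cv2.COLOR_RGB2HSV); x,y=map(int,q0)
print(hsv[y,x-60:x+61:6].tolist()); print(hsv[y-60:y+61:6,x+8].tolist())
```

```text
[ 0.4815 -0.3001  0.1188] [-0.0017  0.0034 -1.4899] [ 1.  -0.2  0.7] 0.999 19.25
[322.3942 237.9169]
[[68, 29, 71], [67, 21, 107], [67, 24, 136], [80, 15, 50], [100, 13, 120], [101, 14, 143], [42, 15, 87], [105, 16, 93], [98, 11, 92], [102, 14, 93], [39, 15, 121], [98, 11, 91], [105, 11, 93], [102, 14, 92], [40, 13, 117], [105, 11, 89], [102, 14, 93], [75, 23, 68], [70, 27, 86], [71, 24, 86], [68, 23, 87]]
[[68, 24, 160], [68, 22, 137], [68, 23, 136], [70, 15, 51], [100, 10, 147], [105, 10, 146], [103, 12, 145], [103, 12, 143], [102, 12, 110], [90, 15, 68], [98, 11, 92], [100, 17, 92], [102, 14, 91], [105, 11, 90], [102, 14, 89], [100, 9, 87], [98, 12, 88], [71, 24, 85], [70, 27, 86], [71, 24, 86], [73, 26, 87]]
```

```bash
cat >> h.py <<'E'
GREY=((86,4,30),(125,60,255))
def rep(c,q,z):
    P=np.array([onz(c,*p,z) for p in q]); e=np.roll(P,-1,0)-P
    print(q.round(1).tolist(),P.mean(0).round(4),np.linalg.norm(e,axis=1).round(4),(np.arctan2(e[:,1],e[:,0])%(np.pi/2)).round(3))
E
python3 - <<'E'
from h import *
w=load("w13"); w8=load("w8"); d=load("d")
G=[quad(c,p,*GREY,r=r) for c,p,r in((w,(322,238),70),(w8,(333,146),50),(d,(430,389),35))]
rep(w,G[0],.014); rep(w8,G[1],.014); rep(d,G[2],.014)
print(tri(*[(c,*g.mean(0)) for c,g in zip((w,w8,d),G)]))
E
```

```text
[[279.0, 195.0], [363.0, 195.0], [363.0, 276.0], [279.0, 276.0]] [ 0.4828 -0.2996  0.014 ] [0.0575 0.0591 0.0611 0.0591] [0.08  0.109 0.08  0.048]
[[299.6000061035156, 116.9000015258789], [361.79998779296875, 111.9000015258789], [366.8999938964844, 174.8000030517578], [304.70001220703125, 179.8000030517578]] [ 0.4824 -0.3002  0.014 ] [0.0585 0.0587 0.061  0.0589] [0.078 0.113 0.082 0.07 ]
[[402.1000061035156, 389.20001220703125], [427.0, 362.0], [455.29998779296875, 388.0], [430.3999938964844, 415.20001220703125]] [ 0.4811 -0.298   0.014 ] [0.0659 0.0607 0.0637 0.0585] [0.135 0.034 0.104 0.069]
(array([ 0.48257436, -0.29924544,  0.01098362]), [np.float64(0.7), np.float64(1.2), np.float64(1.0)])
```

Emit:
move_arm(
  motion=[
    [[0.0014,0,0.035],[0,0,0],1],
    [[0,0,0.05],[0,0,0],1],
    [[0,0,0.045],[0,0,0],1],
    [[0,0,0.02],[0,0,0],1],
    [[0,0,0],[0,0,0],1],
    [[0,0,0],[0,0,0],-1],
    [[0,0,0],[0,0,0],-1],
    [[0,0,0],[0,0,0],-1],
    [[0,0,0],[0,0,0],-1],
    [[0,0,0],[0,0,0],-1],
    [[0,0,0],[0,0,0],-1],
  ],
  newtons=40,
)

```text
clock: 20.4
position: [0.4884, -0.3037, 0.0141]
ee_rot: [0.999, 0.04, 0.005, 0.003]
ft_force: [1.2, -4.4, 29.8]
grip_width: 0.0
grasp_force: 14.4
```

Emit:
move_arm(
  motion=[
    [[0,0,-0.02],[0,0,0],-1],
    [[0,0,-0.04],[0,0,0],-1],
    [[0,0,-0.05],[0,0,0],-1],
    [[0,0,-0.04],[0,0,0],-1],
    [[0,0,0],[0,0,0],-1],
    [[0,0,0],[0,0,0],-1],
  ],
)

```text
clock: 21.0
position: [0.4839, -0.3005, 0.1218]
ee_rot: [0.999, 0.04, 0.001, 0.0]
ft_force: [0.0, 0.3, -1.1]
grip_width: 0.001
grasp_force: 0.0
```

Run:
```python
from h import *
np.set_printoptions(precision=4,suppress=True)
st(); w=shot("wrist","w14")
q=quad(w,(322,308),*GREY,r=90); print(q.tolist(),inhand(w,q,.009).mean(0))
b=np.array([.539,-.0194,0]); t=Rot.from_euler("z",.1515).apply([-.025,.0747,0])+b; t[2]=.10; print(t); plan(t,.1515,w=.12)
```

```text
[ 0.4839 -0.3005  0.1218] [ 0.0003 -0.0017 -1.4904] [ 0.   0.3 -1.1] 0.001 21.0
[[243.772216796875, 361.7373352050781], [286.82623291015625, 205.17721557617188], [380.818115234375, 231.02499389648438], [337.76409912109375, 387.5851135253906]] [ 0.0043 -0.0034 -0.009 ]
[0.503  0.0507 0.1   ]
14 rows of [[0.0294, -0.0234, 0.0019],[-0.0, 0.0, -0.1493]]
```

Emit:
move_arm(
  motion=[
    [[0,0,0],[0,0,0],1],
    [[0,0,0],[0,0,0],1],
    [[0,0,0],[0,0,0],1],
    [[0,0,0],[0,0,0],1],
    [[0,0,0],[0,0,0],1],
  ],
)

```text
clock: 21.55
position: [0.4833, -0.3003, 0.12]
ee_rot: [0.999, 0.04, -0.001, -0.0]
ft_force: [0.2, 0.4, -0.8]
grip_width: 0.845
grasp_force: 0.0
```

Run:
```python
from h import *
st(); w=shot("wrist","w15"); q=quad(w,(322,240),*GREY,r=80); rep(w,q,.014)
for n in("scene","side"):
    c=shot(n,n+"15"); q=quad(c,proj(c,(.4826,-.3,.014))[0],*GREY,r=35); rep(c,q,.014)
```

```text
[ 0.4833 -0.3003  0.12  ] [-1.1000e-03  1.3000e-03 -1.4905e+00] [ 0.2  0.4 -0.8] 0.845 21.55
[[278.5, 198.60000610351562], [361.70001220703125, 197.3000030517578], [363.0, 277.0], [279.79998779296875, 278.29998779296875]] [ 0.4828 -0.2999  0.014 ] [0.0574 0.0586 0.0609 0.0586] [0.095 0.124 0.096 0.063]
[[225.60000610351562, 168.1999969482422], [249.5, 155.1999969482422], [257.6000061035156, 170.0], [233.6999969482422, 183.10000610351562]] [ 0.4821 -0.2971  0.014 ] [0.0736 0.0624 0.0708 0.0602] [0.063 1.31  0.043 1.346]
[[401.6000061035156, 389.70001220703125], [426.3999938964844, 362.1000061035156], [456.5, 389.20001220703125], [431.70001220703125, 416.79998779296875]] [ 0.4805 -0.2993  0.014 ] [0.0664 0.0638 0.0641 0.0615] [0.143 0.044 0.11  0.08 ]
```

Emit:
move_arm(
  motion=[
    [[-0.0006,0,0.035],[0,0,-0.016],1],
    [[0,0,0.05],[0,0,0],1],
    [[0,0,0.05],[0,0,0],1],
    [[0,0,0.021],[0,0,0],1],
    [[0,0,0],[0,0,0],1],
    [[0,0,0],[0,0,0],1],
    [[0,0,0],[0,0,0],1],
  ],
)

```text
clock: 22.4
position: [0.484, -0.3011, 0.0052]
ee_rot: [0.999, 0.046, 0.001, 0.001]
ft_force: [0.7, -0.5, 0.5]
grip_width: 1.0
grasp_force: 0.0
```

Emit:
move_arm(
  motion=[
    [[-0.001,0,0.005],[0,0,0],1],
    [[0,0,0],[0,0,0],1],
    [[0,0,0],[0,0,0],0.55],
    [[0,0,0],[0,0,0],0.55],
    [[0,0,0],[0,0,0],0.55],
    [[0,0,0],[0,0,0],0.55],
  ],
)

```text
clock: 23.0
position: [0.482, -0.3004, -0.0005]
ee_rot: [0.999, 0.046, -0.001, -0.0]
ft_force: [-0.2, 1.1, -0.6]
grip_width: 0.773
grasp_force: 0.0
```

Emit:
move_arm(
  motion=[
    [[0,0,0],[0,0,0],-1],
    [[0,0,0],[0,0,0],-1],
    [[0,0,0],[0,0,0],-1],
    [[0,0,0],[0,0,0],-1],
    [[0,0,0],[0,0,0],-1],
  ],
  newtons=40,
)

```text
clock: 23.5
position: [0.4822, -0.3006, -0.0001]
ee_rot: [0.999, 0.046, -0.0, 0.0]
ft_force: [-1.3, 1.5, 5.6]
grip_width: 0.691
grasp_force: 43.6
```

Emit:
move_arm(
  motion=[
    [[0,0,-0.02],[0,0,0],-1],
    [[0,0,-0.04],[0,0,0],-1],
    [[0,0,-0.05],[0,0,0],-1],
    [[0,0,-0.04],[0,0,0],-1],
    [[0,0,0],[0,0,0],-1],
    [[0,0,0],[0,0,0],-1],
  ],
)

```text
clock: 24.1
position: [0.4824, -0.3006, 0.113]
ee_rot: [0.999, 0.046, 0.0, 0.0]
ft_force: [-0.1, -0.4, -1.4]
grip_width: 0.688
grasp_force: 43.2
```

Run:
```python
from h import *
np.set_printoptions(precision=4,suppress=True)
st(); w=shot("wrist","w16")
hsv=cv2.cvtColor(w["pixels"],cv2.COLOR_RGB2HSV); print(hsv[220:400:4,335].tolist())
q=quad(w,(322,308),*GREY,r=90); print(q.tolist(),inhand(w,q,.014))
b=np.array([.539,-.0194,0]); t=Rot.from_euler("z",.1515).apply([-.025,.0747,0])+b; t[2]=.10; print(t); plan(t,.1515,w=.12)
```

```text
[ 0.4824 -0.3006  0.113 ] [-0.0001 -0.0008 -1.478 ] [-0.1 -0.4 -1.4] 0.688 24.1
[[69, 24, 75], [69, 24, 75], [70, 21, 74], [69, 23, 78], [70, 19, 40], [68, 24, 42], [100, 15, 51], [100, 16, 144], [105, 17, 154], [90, 7, 69], [98, 15, 68], [98, 15, 69], [98, 15, 68], [105, 15, 69], [105, 15, 70], [98, 15, 68], [100, 11, 67], [105, 15, 66], [110, 12, 65], [105, 15, 66], [100, 11, 67], [105, 15, 67], [110, 12, 66], [105, 15, 66], [105, 15, 67], [105, 15, 66], [110, 12, 65], [105, 15, 66], [100, 12, 64], [105, 16, 65], [102, 19, 66], [98, 16, 65], [100, 16, 93], [108, 14, 92], [105, 17, 92], [103, 19, 93], [107, 19, 93], [105, 17, 92], [100, 17, 92], [102, 14, 91], [80, 18, 43], [68, 22, 92], [75, 27, 93], [70, 25, 92], [72, 28, 92]]
[[234.0, 234.0], [412.0, 234.0], [412.0, 380.0], [234.0, 380.0]] [[ 0.0337 -0.0316 -0.014 ]
 [ 0.0336  0.0342 -0.014 ]
 [-0.0292  0.0384 -0.014 ]
 [-0.029  -0.0359 -0.014 ]]
[0.503  0.0507 0.1   ]
14 rows of [[0.0296, -0.023, 0.0011],[-0.0001, 0.0001, -0.1482]]
```

Emit:
move_arm(
  motion=[
    [[0.0296,-0.023,0.0011],[0,0,-0.1482],-1],
    [[0.0296,-0.023,0.0011],[0,0,-0.1482],-1],
    [[0.0296,-0.023,0.0011],[0,0,-0.1482],-1],
    [[0.0296,-0.023,0.0011],[0,0,-0.1482],-1],
    [[0.0296,-0.023,0.0011],[0,0,-0.1482],-1],
    [[0.0296,-0.023,0.0011],[0,0,-0.1482],-1],
    [[0.0296,-0.023,0.0011],[0,0,-0.1482],-1],
    [[0.0296,-0.023,0.0011],[0,0,-0.1482],-1],
  ],
)

```text
clock: 24.95
position: [0.568, -0.1001, 0.1038]
ee_rot: [0.871, 0.492, -0.002, -0.001]
ft_force: [0.1, 0.1, -0.0]
grip_width: 0.691
grasp_force: 43.2
```

Emit:
move_arm(
  motion=[
    [[0.0296,-0.023,0.0011],[0,0,-0.1482],-1],
    [[0.0296,-0.023,0.0011],[0,0,-0.1482],-1],
    [[0.0296,-0.023,0.0011],[0,0,-0.1482],-1],
    [[0.0296,-0.023,0.0011],[0,0,-0.1482],-1],
    [[0.0296,-0.023,0.0011],[0,0,-0.1482],-1],
    [[0.0296,-0.023,0.0011],[0,0,-0.1482],-1],
    [[0,0,0],[0,0,0],-1],
    [[0,0,0],[0,0,0],-1],
    [[0,0,0],[0,0,0],-1],
  ],
)

```text
clock: 25.85
position: [0.5035, 0.0496, 0.0999]
ee_rot: [0.652, 0.758, -0.001, -0.001]
ft_force: [0.3, -0.1, 0.2]
grip_width: 0.684
grasp_force: 43.2
```

Run:
```python
from h import *
st();plan([.503,.0507,.0145],.1515,v=.03)
for i in range(3): shot("wrist","w17"); st()
```

```text
[0.5035 0.0496 0.0999] [-0.0002  0.002   0.1493] [ 0.3 -0.1  0.2] 0.684 25.85
4 rows of [[0.0004, -0.0001, 0.0285],[-0.0007, 0.0, -0.0007]]
[0.5037 0.0496 0.1   ] [-0.0002  0.0018  0.1492] [ 0.  -0.3 -0.7] 0.688 25.9
[0.5037 0.0497 0.1001] [-1.000e-04  1.600e-03  1.495e-01] [-0.   0.2 -0.1] 0.69 25.95
[0.5037 0.0498 0.1002] [-1.000e-04  1.600e-03  1.498e-01] [ 1.2  0.2 -0.9] 0.685 26.0
```

Emit:
move_arm(
  motion=[
    [[0.0003,-0.0002,0.0285],[-0.0003,0,-0.0005],-1],
    [[0.0003,-0.0002,0.0285],[-0.0003,0,-0.0005],-1],
    [[0.0003,-0.0002,0.0285],[-0.0003,0,-0.0005],-1],
    [[0.0003,-0.0002,0.0285],[-0.0003,0,-0.0005],-1],
    [[0,0,0],[0,0,0],-1],
    [[0,0,0],[0,0,0],-1],
    [[0,0,0],[0,0,0],-1],
    [[0,0,0],[0,0,0],-1],
    [[0,0,0],[0,0,0],-1],
  ],
)

```text
clock: 26.9
position: [0.5033, 0.0514, 0.0157]
ee_rot: [0.651, 0.759, 0.0, 0.0]
ft_force: [0.3, -0.5, -1.1]
grip_width: 0.689
grasp_force: 43.3
```

Emit:
move_arm(
  motion=[
    [[-0.0007,-0.0003,0.0025],[0,0,0],-1],
    [[0,0,0.0013],[0,0,0],-1],
    [[0,0,0],[0,0,0],-1],
    [[0,0,0],[0,0,0],-1],
  ],
)

```text
clock: 27.3
position: [0.5025, 0.0508, 0.0121]
ee_rot: [0.651, 0.759, -0.0, -0.0]
ft_force: [-0.8, -0.6, -1.0]
grip_width: 0.689
grasp_force: 43.3
```

Emit:
move_arm(
  motion=[
    [[0,0,0.001],[0,0,0],-1],
    [[0,0,0],[0,0,0],-1],
    [[0,0,0],[0,0,0],-1],
  ],
)

```text
clock: 27.6
position: [0.5026, 0.0508, 0.0113]
ee_rot: [0.651, 0.759, -0.0, -0.0]
ft_force: [-0.5, 0.6, -0.2]
grip_width: 0.69
grasp_force: 43.3
```

Emit:
move_arm(
  motion=[
    [[0,0,0.001],[0,0,0],-1],
    [[0,0,0],[0,0,0],-1],
    [[0,0,0],[0,0,0],-1],
  ],
)

```text
clock: 27.9
position: [0.5025, 0.0508, 0.0106]
ee_rot: [0.651, 0.759, -0.0, -0.0]
ft_force: [0.7, 0.3, 0.2]
grip_width: 0.689
grasp_force: 43.3
```

Emit:
move_arm(
  motion=[
    [[0,0,0.0009],[0,0,0],-1],
    [[0,0,0],[0,0,0],-1],
    [[0,0,0],[0,0,0],-1],
  ],
)

```text
clock: 28.2
position: [0.5026, 0.0508, 0.0099]
ee_rot: [0.651, 0.759, -0.0, -0.0]
ft_force: [0.7, 0.0, -0.6]
grip_width: 0.687
grasp_force: 43.4
```

Emit:
move_arm(
  motion=[
    [[0,0,0.0007],[0,0,0],-1],
    [[0,0,0],[0,0,0],-1],
    [[0,0,0],[0,0,0],-1],
  ],
)

```text
clock: 28.5
position: [0.5026, 0.0508, 0.0098]
ee_rot: [0.651, 0.759, -0.0, -0.0]
ft_force: [-2.7, -1.7, 5.8]
grip_width: 0.688
grasp_force: 44.1
```

Emit:
move_arm(
  motion=[
    [[0,0,0],[0,0,0],0.6],
    [[0,0,0],[0,0,0],1],
    [[0,0,0],[0,0,0],1],
    [[0,0,0],[0,0,0],1],
    [[0,0,-0.03],[0,0,0],1],
    [[0,0,-0.06],[0,0,0],1],
    [[0,0,-0.06],[0,0,0],1],
    [[0,0,-0.06],[0,0,0],1],
    [[0,0,0],[0,0,0],1],
    [[0,0,0],[0,0,0],1],
  ],
)

```text
clock: 29.5
position: [0.5031, 0.0509, 0.1677]
ee_rot: [0.651, 0.759, 0.001, 0.001]
ft_force: [-1.3, -0.6, -0.4]
grip_width: 0.998
grasp_force: 0.0
```

Run:
```python
from h import *
np.set_printoptions(precision=4,suppress=True)
st(); w=shot("wrist","w18"); B=(.539,-.0194,.1515)
def pb(p): return proj(w,Rot.from_euler("z",B[2]).apply(p)+[B[0],B[1],0])[0]
for n,y,h in (("grey",.0747,GREY),("green",0,((50,60,15),(85,255,255)))):
    p=pb((-.025,y,.024)); q=quad(w,p,*h,r=62); T=tob([onz(w,*k,.024) for k in q],B); print(n,p,q.tolist(),T[:,:2].round(4).tolist(),T.mean(0))
plan([.46,.33,.23],1.5708,w=.12)
```

```text
[0.5031 0.0509 0.1677] [ 0.0002 -0.0021  0.1531] [-1.3 -0.6 -0.4] 0.998 29.5
grey [322.4715 226.6587] [[286.0, 192.0], [356.0, 192.0], [356.0, 258.0], [286.0, 258.0]] [[-0.0539, 0.1028], [0.0015, 0.1028], [0.0029, 0.048], [-0.0553, 0.048]] [-0.0262  0.0754  0.024 ]
green [322.4173 310.8512] [[288.0, 281.0], [354.0, 281.0], [354.0, 340.0], [288.0, 340.0]] [[-0.0541, 0.0276], [0.0017, 0.0276], [0.0031, -0.0284], [-0.0555, -0.0284]] [-0.0262 -0.0004  0.024 ]
12 rows of [[0.0271, 0.0207, -0.0071],[-0.0, -0.0001, -0.1504]]
```

Emit:
move_arm(
  motion=[
    [[0.0271,0.0207,-0.0071],[0,0,-0.1504],1],
    [[0.0271,0.0207,-0.0071],[0,0,-0.1504],1],
    [[0.0271,0.0207,-0.0071],[0,0,-0.1504],1],
    [[0.0271,0.0207,-0.0071],[0,0,-0.1504],1],
    [[0.0271,0.0207,-0.0071],[0,0,-0.1504],1],
    [[0.0271,0.0207,-0.0071],[0,0,-0.1504],1],
    [[0.0271,0.0207,-0.0071],[0,0,-0.1504],1],
    [[0.0271,0.0207,-0.0071],[0,0,-0.1504],1],
    [[0.0271,0.0207,-0.0071],[0,0,-0.1504],1],
    [[0.0271,0.0207,-0.0071],[0,0,-0.1504],1],
    [[0.0271,0.0207,-0.0071],[0,0,-0.1504],1],
    [[0.0271,0.0207,-0.0071],[0,0,-0.1504],1],
  ],
)

```text
clock: 30.75
position: [0.4591, 0.3301, 0.2289]
ee_rot: [-0.002, 1.0, -0.001, -0.002]
ft_force: [-0.2, 0.5, -0.2]
grip_width: 0.998
grasp_force: 0.0
```

Emit:
move_arm(
  motion=[
    [[0,0,0],[0,0,0],1],
    [[0,0,0],[0,0,0],1],
    [[0,0,0],[0,0,0],1],
  ],
)

```text
clock: 31.05
position: [0.4607, 0.3285, 0.2296]
ee_rot: [0.001, 1.0, -0.001, -0.001]
ft_force: [-0.2, 0.2, 0.7]
grip_width: 1.004
grasp_force: 0.0
```

Run:
```python
from h import *
st(); w=shot("wrist","w19")
for X in ((.475,.343,.026),(.377,.300,.044),(.302,.275,.044),(.416,.42,.026)): print(X,proj(w,X)[0])
crop("w19",220,20,540,260,2.5,"w19c")
```

```text
[0.4607 0.3285 0.2296] [3.0000e-04 2.2000e-03 1.5682e+00] [-0.2  0.2  0.7] 1.004 31.05
(0.475, 0.343, 0.026) [338.2548437  228.51114384]
(0.377, 0.3, 0.044) [290.28423871 123.16870999]
(0.302, 0.275, 0.044) [257.62446762  28.21046246]
(0.416, 0.42, 0.026) [420.45536976 167.22907247]
```

View pics/w19c.png

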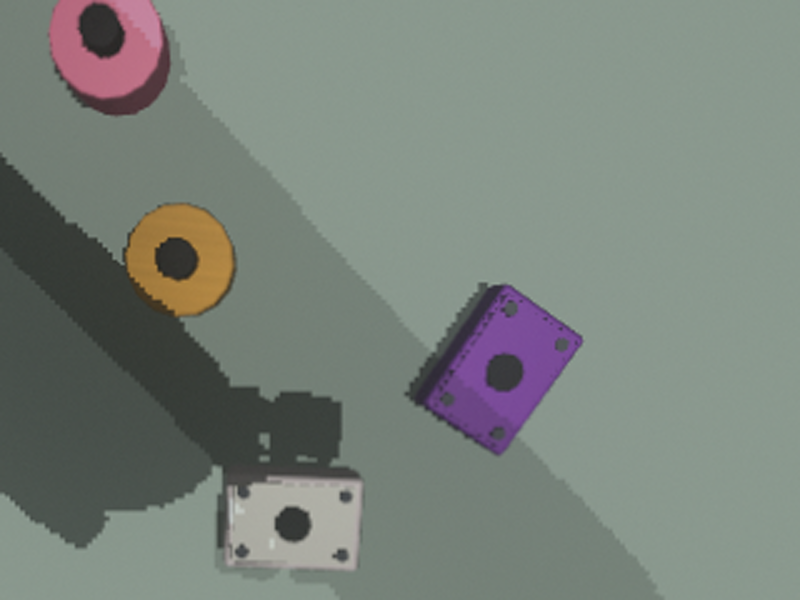

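Run:
```python
from h import *
np.set_printoptions(precision=4,suppress=True)
w=load("w19");w1=load("w1");s=load("s1");d=load("d1")
f=lambda x,y:(220+x/2.5,20+y/2.5)
print("disc",tri((w,*f(293,524)),(w1,346.5,124)),tri((w,*f(293,524)),(s,440,349),(d,214,173)))
for nm,P in(("screws",[(243,492),(346,496),(342,554),(242,550)]),("lid",[(226,476),(362,479),(356,569),(228,567)])):
    rep(w,np.array([f(*p) for p in P]),.024)
print("disc",onz(w,*f(293,524),.026))
print("knob",tri((w,*f(176,257)),(s,460,299),(d,182,199)),onz(w,*f(176,257),.044),"rim",onz(w,*f(180,258),.030))
```

```text
disc (array([0.4762, 0.3419, 0.0255]), [np.float64(0.1), np.float64(0.1)]) (array([0.4769, 0.343 , 0.0218]), [np.float64(0.9), np.float64(0.3), np.float64(0.3)])
[[317.2, 216.8], [358.4, 218.4], [356.8, 241.6], [316.8, 240.0]] [0.4763 0.3422 0.024 ] [0.0404 0.0236 0.0399 0.0235] [1.528 1.525 1.526 1.547]
[[310.4, 210.4], [364.8, 211.6], [362.4, 247.6], [311.2, 246.8]] [0.4763 0.3421 0.024 ] [0.053  0.0366 0.0513 0.0369] [1.545 1.532 1.551 0.01 ]
disc [0.4761 0.342  0.026 ]
knob (array([0.377 , 0.2996, 0.0385]), [np.float64(0.8), np.float64(0.5), np.float64(0.3)]) [0.3767 0.3001 0.044 ] rim [0.3763 0.3004 0.03  ]
```

Run:
```python
from h import *
plan([.4762,.3421,.06],1.535)
t=Rot.from_euler("z",.1515).apply([.0387,.075,0])+[.539,-.0194,0]; print(t)
plan([t[0],t[1],.12],1.722,start=([.4762,.3421,.12],1.535))
```

```text
5 rows of [[-0.0041, 0.0037, 0.0453],[-0.0003, -0.0004, 0.0084]]
[0.56593764 0.06058158 0.        ]
9 rows of [[-0.0113, -0.0423, 0.0],[0.0, 0.0, -0.0265]]
```

Emit:
move_arm(
  motion=[
    [[-0.0041,0.0037,0.0453],[-0.0003,-0.0004,0.0084],1],
    [[-0.0041,0.0037,0.0453],[-0.0003,-0.0004,0.0084],1],
    [[-0.0041,0.0037,0.0453],[-0.0003,-0.0004,0.0084],1],
    [[-0.0041,0.0037,0.0453],[-0.0003,-0.0004,0.0084],1],
    [[-0.0041,0.0037,0.0453],[-0.0003,-0.0004,0.0084],1],
    [[0,0,0],[0,0,0],1],
    [[0,0,0],[0,0,0],1],
    [[0,0,0],[0,0,0],1],
  ],
)

```text
clock: 31.9
position: [0.4769, 0.3438, 0.063]
ee_rot: [0.017, 1.0, 0.001, 0.002]
ft_force: [-0.2, -0.3, 0.2]
grip_width: 1.003
grasp_force: 0.0
```

Run:
```python
from h import *
shot("wrist","w20"); st(); plan([.4762,.3421,.004],1.535,v=.03)
```

```text
[0.477  0.3439 0.0631] [-8.0000e-04 -5.3000e-03  1.5372e+00] [-0.5  0.4  0.1] 0.997 31.95
3 rows of [[0.0004, -0.0009, 0.0262],[0.0013, 0.0016, 0.0009]]
```

Emit:
move_arm(
  motion=[
    [[0.0003,-0.0009,0.0262],[0.0008,0.001,0.0009],1],
    [[0.0003,-0.0009,0.0262],[0.0008,0.001,0.0009],1],
    [[0.0003,-0.0009,0.0262],[0.0008,0.001,0.0009],1],
    [[0,0,0],[0,0,0],1],
    [[0,0,0],[0,0,0],1],
    [[0,0,0],[0,0,0],1],
    [[0,0,0],[0,0,0],1],
  ],
)

```text
clock: 32.65
position: [0.476, 0.342, 0.0035]
ee_rot: [0.018, 1.0, 0.0, 0.0]
ft_force: [0.1, -0.9, 0.9]
grip_width: 1.004
grasp_force: 0.0
```

Aligned. Close and lift.

Emit:
move_arm(
  motion=[
    [[0,0,0],[0,0,0],-1],
    [[0,0,0],[0,0,0],-1],
    [[0,0,0],[0,0,0],-1],
    [[0,0,0],[0,0,0],-1],
    [[0,0,0],[0,0,0],-1],
    [[0,0,0],[0,0,0],-1],
    [[0,0,0],[0,0,0],-1],
  ],
  newtons=40,
)

```text
clock: 33.35
position: [0.4755, 0.3416, 0.0025]
ee_rot: [0.018, 1.0, -0.0, -0.0]
ft_force: [-0.6, -1.1, 5.8]
grip_width: 0.62
grasp_force: 43.0
```

Emit:
move_arm(
  motion=[
    [[0,0,-0.02],[0,0,0],-1],
    [[0,0,-0.04],[0,0,0],-1],
    [[0,0,-0.05],[0,0,0],-1],
    [[0,0,-0.04],[0,0,0],-1],
    [[0,0,0],[0,0,0],-1],
    [[0,0,0],[0,0,0],-1],
  ],
)

```text
clock: 33.95
position: [0.4756, 0.3416, 0.1156]
ee_rot: [0.018, 1.0, 0.0, 0.0]
ft_force: [0.7, -0.0, -1.2]
grip_width: 0.624
grasp_force: 42.3
```

Run:
```python
from h import *
w=shot("wrist","w21"); st(); plan([.566,.0606,.12],1.722,w=.12)
hsv=cv2.cvtColor(w["pixels"],cv2.COLOR_RGB2HSV); print([(r,*hsv[r,340].tolist()) for r in range(236,390,4)])
print(inhand(w,[(322,r) for r in range(250,370,20)],.0205).round(4).tolist())
```

```text
[0.4751 0.3412 0.1144] [3.0000e-04 1.7000e-03 1.5356e+00] [-0.1  1.5 -1.5] 0.623 34.0
9 rows of [[-0.0115, -0.0422, -0.0008],[-0.0001, -0.0002, -0.0264]]
[(236, 71, 26, 80), (240, 67, 25, 134), (244, 66, 23, 165), (248, 68, 25, 166), (252, 68, 25, 166), (256, 68, 23, 166), (260, 66, 23, 165), (264, 30, 3, 80), (268, 10, 9, 82), (272, 20, 9, 81), (276, 15, 12, 82), (280, 10, 9, 81), (284, 10, 8, 92), (288, 0, 14, 94), (292, 30, 12, 87), (296, 30, 14, 90), (300, 30, 11, 90), (304, 36, 14, 90), (308, 30, 11, 89), (312, 30, 11, 89), (316, 30, 11, 89), (320, 30, 11, 89), (324, 36, 14, 90), (328, 30, 11, 47), (332, 45, 13, 39), (336, 70, 17, 45), (340, 30, 9, 85), (344, 24, 14, 91), (348, 30, 11, 90), (352, 30, 11, 92), (356, 36, 14, 92), (360, 24, 14, 93), (364, 30, 8, 91), (368, 30, 11, 93), (372, 60, 12, 124), (376, 68, 23, 198), (380, 68, 23, 197), (384, 68, 23, 198), (388, 68, 23, 197)]
[[0.0293, -0.0004, -0.0205], [0.0218, -0.0005, -0.0205], [0.0141, -0.0005, -0.0205], [0.006, -0.0005, -0.0205], [-0.0023, -0.0005, -0.0205], [-0.0109, -0.0005, -0.0205]]
```

Run:
```python
from h import *
w=load("w21")
hsv=cv2.cvtColor(w["pixels"],cv2.COLOR_RGB2HSV)
m=cv2.inRange(hsv,(0,0,0),(180,255,62)); m[:295]=0;m[372:]=0;m[:,:295]=0;m[:,350:]=0
n,l,s,c=cv2.connectedComponentsWithStats(m); print([(s[i].tolist(),c[i].round(1).tolist()) for i in range(1,n) if s[i][4]>40])
print([(r,hsv[r,322,2]) for r in list(range(276,294,2))+list(range(366,378,2))])
print(inhand(w,[(322,r) for r in(284,286,370,372)],.0215).round(4).tolist())
i=max(range(1,n),key=lambda i:s[i][4]); print(inhand(w,[c[i]],.0235).round(4))
```

```text
[([304, 315, 38, 35, 1053], [322.1, 332.2])]
[(276, np.uint8(80)), (278, np.uint8(79)), (280, np.uint8(79)), (282, np.uint8(86)), (284, np.uint8(92)), (286, np.uint8(91)), (288, np.uint8(93)), (290, np.uint8(89)), (292, np.uint8(87)), (366, np.uint8(93)), (368, np.uint8(92)), (370, np.uint8(96)), (372, np.uint8(123)), (374, np.uint8(197)), (376, np.uint8(197))]
[[0.0168, -0.0005, -0.0215], [0.016, -0.0005, -0.0215], [-0.0191, -0.0005, -0.0215], [-0.02, -0.0005, -0.0215]]
[[-0.0015 -0.0005 -0.0235]]
```

Run:
```python
from h import *
t=Rot.from_euler("z",.1515).apply([.0373,.0752,0])+[.539,-.0194,0]; print(t)
plan([t[0],t[1],.11],1.722)
```

```text
[0.56452349 0.060568   0.        ]
9 rows of [[-0.0113, -0.0422, 0.0007],[-0.0001, -0.0002, -0.0264]]
```

Emit:
move_arm(
  motion=[
    [[-0.0113,-0.0422,0.0007],[-0.0001,-0.0002,-0.0264],-1],
    [[-0.0113,-0.0422,0.0007],[-0.0001,-0.0002,-0.0264],-1],
    [[-0.0113,-0.0422,0.0007],[-0.0001,-0.0002,-0.0264],-1],
    [[-0.0113,-0.0422,0.0007],[-0.0001,-0.0002,-0.0264],-1],
    [[-0.0113,-0.0422,0.0007],[-0.0001,-0.0002,-0.0264],-1],
    [[-0.0113,-0.0422,0.0007],[-0.0001,-0.0002,-0.0264],-1],
    [[-0.0113,-0.0422,0.0007],[-0.0001,-0.0002,-0.0264],-1],
    [[-0.0113,-0.0422,0.0007],[-0.0001,-0.0002,-0.0264],-1],
    [[-0.0113,-0.0422,0.0007],[-0.0001,-0.0002,-0.0264],-1],
    [[0,0,0],[0,0,0],-1],
    [[0,0,0],[0,0,0],-1],
    [[0,0,0],[0,0,0],-1],
  ],
)

```text
clock: 35.2
position: [0.5641, 0.0622, 0.1091]
ee_rot: [-0.076, 0.997, 0.0, -0.001]
ft_force: [0.2, 0.2, -0.9]
grip_width: 0.621
grasp_force: 42.4
```

Run:
```python
from h import *
st(); plan([.5645,.0606,.0175],1.722,v=.03)
```

```text
[0.5641 0.0622 0.1091] [1.6000e-03 2.0000e-04 1.7234e+00] [ 0.2  0.2 -0.9] 0.621 35.2
4 rows of [[-0.0001, -0.0006, 0.0305],[0.0003, -0.0003, 0.0005]]
```

Emit:
move_arm(
  motion=[
    [[-0.0001,-0.0004,0.0305],[0.0002,-0.0002,0.0005],-1],
    [[-0.0001,-0.0004,0.0305],[0.0002,-0.0002,0.0005],-1],
    [[-0.0001,-0.0004,0.0305],[0.0002,-0.0002,0.0005],-1],
    [[-0.0001,-0.0004,0.0305],[0.0002,-0.0002,0.0005],-1],
    [[0,0,0],[0,0,0],-1],
    [[0,0,0],[0,0,0],-1],
    [[0,0,0],[0,0,0],-1],
    [[0,0,0],[0,0,0],-1],
    [[0,0,0],[0,0,0],-1],
  ],
)

```text
clock: 36.1
position: [0.566, 0.06, 0.0192]
ee_rot: [-0.075, 0.997, -0.0, 0.001]
ft_force: [0.8, 0.1, -0.9]
grip_width: 0.622
grasp_force: 42.3
```

Run:
```python
from h import *
st(); plan([.5645,.0606,.014],1.722,v=.03)
```

```text
[0.566  0.06   0.0192] [-2.2000e-03 -1.7000e-03  1.7206e+00] [ 0.8  0.1 -0.9] 0.622 36.1
1 rows of [[0.0019, 0.0011, 0.007],[-0.0007, 0.0031, -0.0018]]
```

Emit:
move_arm(
  motion=[
    [[0.0015,0.0008,0.003],[-0.0007,0.002,-0.0015],-1],
    [[0,0,0.003],[0,0,0],-1],
    [[0,0,0],[0,0,0],-1],
    [[0,0,0],[0,0,0],-1],
    [[0,0,0],[0,0,0],-1],
  ],
)

```text
clock: 36.6
position: [0.5643, 0.0603, 0.0138]
ee_rot: [-0.075, 0.997, 0.0, -0.0]
ft_force: [-0.2, -1.0, -1.3]
grip_width: 0.623
grasp_force: 42.3
```

Emit:
move_arm(
  motion=[
    [[0,0,0.0011],[0,0,0],-1],
    [[0,0,0],[0,0,0],-1],
    [[0,0,0],[0,0,0],-1],
  ],
)

```text
clock: 36.9
position: [0.5643, 0.0603, 0.013]
ee_rot: [-0.075, 0.997, 0.0, -0.0]
ft_force: [0.1, -0.4, -0.5]
grip_width: 0.621
grasp_force: 42.3
```

Emit:
move_arm(
  motion=[
    [[0,0,0.001],[0,0,0],-1],
    [[0,0,0],[0,0,0],-1],
    [[0,0,0],[0,0,0],-1],
  ],
)

```text
clock: 37.2
position: [0.5644, 0.0603, 0.0125]
ee_rot: [-0.075, 0.997, 0.0, -0.0]
ft_force: [-2.4, -0.8, 5.5]
grip_width: 0.624
grasp_force: 43.0
```

Emit:
move_arm(
  motion=[
    [[0,0,0],[0,0,0],0.5],
    [[0,0,0],[0,0,0],1],
    [[0,0,0],[0,0,0],1],
    [[0,0,0],[0,0,0],1],
    [[0,0,-0.03],[0,0,0],1],
    [[0,0,-0.06],[0,0,0],1],
    [[0,0,-0.06],[0,0,0],1],
    [[0,0,-0.05],[0,0,0],1],
    [[0,0,0],[0,0,0],1],
    [[0,0,0],[0,0,0],1],
  ],
)

```text
clock: 38.2
position: [0.5648, 0.0603, 0.1628]
ee_rot: [-0.075, 0.997, -0.0, 0.001]
ft_force: [-0.0, 0.5, -0.7]
grip_width: 1.001
grasp_force: 0.0
```

Run:
```python
from h import *
st(); w=shot("wrist","w22"); B=(.539,-.0194,.1515)
def pb(p): return proj(w,Rot.from_euler("z",B[2]).apply(p)+[B[0],B[1],0])[0]
p=pb((-.025,.0750,.024)); q=quad(w,p,*GREY,r=62); T=tob([onz(w,*k,.024) for k in q],B); print("grey",p,q.tolist(),T[:,:2].round(4).tolist(),T.mean(0))
p=pb((.039,.075,.036)); print("box",p)
hsv=cv2.cvtColor(w["pixels"],cv2.COLOR_RGB2HSV); m=cv2.inRange(hsv,(0,0,0),(180,255,60)); k=m*0; cv2.circle(k,tuple(np.int32(p)),24,255,-1)
n,l,s,c=cv2.connectedComponentsWithStats(m&k); i=1+int(np.argmax(s[1:,4])); print(s[i],c[i],tob([onz(w,*c[i],.036)],B))
plan([.3766,.3002,.20],1.5708,w=.12)
```

```text
[0.5648 0.0603 0.1628] [-1.0000e-03 -8.0000e-04  1.7217e+00] [-0.   0.5 -0.7] 1.001 38.2
grey [323.31307831 148.57242796] [[286.9999694824219, 108.00000762939453], [360.9999694824219, 108.00000762939453], [360.9999694824219, 185.0], [286.9999694824219, 185.0]] [[-0.0541, 0.0483], [-0.054, 0.1027], [0.0024, 0.1041], [0.0023, 0.0469]] [-0.0258521   0.07551927  0.024     ]
box [323.43598326 234.7157916 ]
[314 225  17  17 175] [321.44       231.59428571] [[0.03653286 0.07347444 0.036     ]]
9 rows of [[0.0247, 0.0378, -0.0057],[-0.0, -0.0002, 0.0213]]
```

Run:
```python
from h import *
w=load("w22"); hsv=cv2.cvtColor(w["pixels"],cv2.COLOR_RGB2HSV); B=(.539,-.0194,.1515)
for col in (305,335): print([(r,*hsv[r,col].tolist()) for r in range(180,268,2)])
print([(c,*hsv[250,c].tolist()) for c in list(range(276,300,2))+list(range(344,372,2))])
for c in(321.5,): print([(r,tob([onz(w,c,r,.034)],B)[0,0].round(4),tob([onz(w,c,r,.024)],B)[0,0].round(4)) for r in range(180,266,5)])
print([(c,tob([onz(w,c,250,.034)],B)[0,1].round(4)) for c in range(280,370,8)])
```

```text
[(180, 105, 6, 89), (182, 105, 6, 89), (184, 120, 3, 78), (186, 23, 22, 46), (188, 19, 88, 104), (190, 19, 87, 103), (192, 17, 88, 102), (194, 19, 88, 101), (196, 19, 87, 100), (198, 19, 88, 101), (200, 18, 88, 101), (202, 18, 88, 102), (204, 14, 52, 84), (206, 15, 28, 73), (208, 15, 19, 80), (210, 10, 15, 104), (212, 17, 18, 99), (214, 26, 19, 106), (216, 21, 24, 107), (218, 26, 19, 105), (220, 23, 19, 106), (222, 26, 19, 105), (224, 26, 19, 106), (226, 30, 19, 105), (228, 27, 22, 105), (230, 27, 22, 105), (232, 23, 22, 106), (234, 23, 22, 106), (236, 20, 22, 106), (238, 26, 17, 106), (240, 23, 22, 106), (242, 23, 21, 107), (244, 27, 20, 138), (246, 28, 17, 177), (248, 25, 18, 173), (250, 27, 16, 172), (252, 27, 16, 172), (254, 9, 15, 168), (256, 18, 87, 153), (258, 18, 97, 168), (260, 19, 96, 167), (262, 19, 96, 165), (264, 18, 96, 167), (266, 19, 96, 168)]
[(180, 102, 7, 178), (182, 105, 9, 179), (184, 0, 0, 79), (186, 17, 32, 56), (188, 18, 83, 107), (190, 18, 82, 106), (192, 18, 83, 104), (194, 19, 85, 102), (196, 19, 84, 103), (198, 18, 83, 102), (200, 18, 87, 103), (202, 18, 8
[... 1620 characters left out ...]
 (230, np.float64(0.0358), np.float64(0.0382)), (235, np.float64(0.0397), np.float64(0.0423)), (240, np.float64(0.0437), np.float64(0.0464)), (245, np.float64(0.0478), np.float64(0.0506)), (250, np.float64(0.0518), np.float64(0.0548)), (255, np.float64(0.0559), np.float64(0.0591)), (260, np.float64(0.0601), np.float64(0.0633)), (265, np.float64(0.0642), np.float64(0.0677))]
[(280, np.float64(0.041)), (288, np.float64(0.0473)), (296, np.float64(0.0535)), (304, np.float64(0.0598)), (312, np.float64(0.0661)), (320, np.float64(0.0723)), (328, np.float64(0.0786)), (336, np.float64(0.0848)), (344, np.float64(0.0911)), (352, np.float64(0.0973)), (360, np.float64(0.1036)), (368, np.float64(0.1099))]
```

Emit:
move_arm(
  motion=[
    [[0.0247,0.0378,-0.0057],[0,0,0.0213],1],
    [[0.0247,0.0378,-0.0057],[0,0,0.0213],1],
    [[0.0247,0.0378,-0.0057],[0,0,0.0213],1],
    [[0.0247,0.0378,-0.0057],[0,0,0.0213],1],
    [[0.0247,0.0378,-0.0057],[0,0,0.0213],1],
    [[0.0247,0.0378,-0.0057],[0,0,0.0213],1],
    [[0.0247,0.0378,-0.0057],[0,0,0.0213],1],
    [[0.0247,0.0378,-0.0057],[0,0,0.0213],1],
    [[0.0247,0.0378,-0.0057],[0,0,0.0213],1],
    [[0,0,0],[0,0,0],1],
    [[0,0,0],[0,0,0],1],
  ],
)

```text
clock: 39.35
position: [0.3763, 0.3002, 0.1996]
ee_rot: [-0.001, 1.0, -0.001, -0.001]
ft_force: [0.5, -1.7, -0.3]
grip_width: 1.001
grasp_force: 0.0
```

Run:
```python
from h import *
st(); w=shot("wrist","w23"); print(proj(w,(.3766,.3002,.044)))
hsv=cv2.cvtColor(w["pixels"],cv2.COLOR_RGB2HSV)
m=cv2.inRange(hsv,(8,100,50),(28,255,255)); k=m*0; p=proj(w,(.3766,.3002,.03))[0]; cv2.circle(k,tuple(np.int32(p)),50,255,-1)
m=cv2.morphologyEx(m&k,cv2.MORPH_CLOSE,np.ones((21,21))); x,y,a,b=cv2.boundingRect(m); print(p,x,y,a,b,cv2.countNonZero(m))
c=(x+a/2,y+a/2); print(onz(w,*c,.03))
kk=cv2.inRange(hsv,(0,0,0),(180,255,70))&cv2.erode(m,np.ones((7,7))); M=cv2.moments(kk,True); print(M["m00"],(u:=M["m10"]/M["m00"]),(v:=M["m01"]/M["m00"]),onz(w,u,v,.043))
plan([.3766,.3002,.06],1.5708)
```

```text
[0.3763 0.3002 0.1996] [1.100e-03 2.700e-03 1.573e+00] [ 0.5 -1.7 -0.3] 1.001 39.35
[[323.43509109 225.41218701]]
[323.40610629 221.95205333] 301 197 44 47 1556
[0.37395124 0.29983817 0.03      ]
541.0 321.2236598890943 217.73752310536045 [0.37021414 0.29832895 0.043     ]
5 rows of [[0.0, 0.0002, 0.0372],[-0.0003, -0.0006, 0.0001]]
```

Emit:
move_arm(
  motion=[
    [[0,0,0.04],[0,-0.001,0],1],
    [[0,0,0.05],[0,-0.001,0],1],
    [[0,0,0.045],[0,0,0],1],
    [[0,0,0],[0,0,0],1],
    [[0,0,0],[0,0,0],1],
    [[0,0,0],[0,0,0],1],
    [[0,0,0],[0,0,0],1],
  ],
)

```text
clock: 40.1
position: [0.3781, 0.3008, 0.1012]
ee_rot: [0.0, 1.0, 0.001, 0.002]
ft_force: [-0.4, 0.4, 0.5]
grip_width: 1.001
grasp_force: 0.0
```

Run:
```python
from h import *
st(); w=shot("wrist","w24")
hsv=cv2.cvtColor(w["pixels"],cv2.COLOR_RGB2HSV); p=proj(w,(.3766,.3002,.03))[0]; print(p)
u=int(p[0])
print([(r,*hsv[r,u].tolist()) for r in range(int(p[1])-60,int(p[1])+60,3)])
th=np.linspace(0,2*np.pi,9)[:-1]
print(proj(w,np.c_[.3766+.02*np.cos(th),.3002+.02*np.sin(th),0*th+.03]).round(0).tolist())
```

```text
[0.3781 0.3008 0.1012] [-1.5000e-03 -3.6000e-03  1.5707e+00] [-0.4  0.4  0.5] 1.001 40.1
[322.45040786 251.78849695]
[(191, 60, 15, 68), (194, 60, 22, 69), (197, 60, 15, 69), (200, 60, 18, 69), (203, 65, 23, 68), (206, 56, 26, 69), (209, 60, 19, 68), (212, 21, 53, 63), (215, 19, 109, 63), (218, 18, 109, 63), (221, 17, 128, 72), (224, 18, 129, 75), (227, 18, 124, 76), (230, 19, 128, 74), (233, 18, 122, 75), (236, 19, 122, 73), (239, 19, 122, 71), (242, 22, 83, 46), (245, 38, 30, 34), (248, 45, 27, 38), (251, 45, 27, 38), (254, 45, 26, 39), (257, 45, 38, 40), (260, 45, 25, 41), (263, 54, 31, 41), (266, 38, 24, 42), (269, 34, 38, 47), (272, 18, 153, 177), (275, 18, 150, 173), (278, 18, 150, 173), (281, 22, 61, 146), (284, 64, 24, 147), (287, 66, 22, 162), (290, 66, 24, 173), (293, 66, 22, 173), (296, 66, 23, 174), (299, 69, 24, 173), (302, 66, 23, 175), (305, 68, 23, 174), (308, 68, 23, 174)]
[[322.0, 282.0], [345.0, 273.0], [355.0, 252.0], [346.0, 229.0], [322.0, 220.0], [299.0, 230.0], [290.0, 252.0], [300.0, 273.0]]
```

Emit:
move_arm(
  motion=[
    [[0.0006,0,0.035],[0,0,0],1],
    [[0,0,0.045],[0,0,0],1],
    [[0,0,0.044],[0,0,0],1],
    [[0,0,0],[0,0,0],1],
    [[0,0,0],[0,0,0],1],
    [[0,0,0],[0,0,0],1],
    [[0,0,0],[0,0,0],1],
  ],
)

```text
clock: 40.85
position: [0.3778, 0.3011, 0.0084]
ee_rot: [-0.0, 1.0, 0.001, 0.002]
ft_force: [1.1, -0.0, -0.0]
grip_width: 1.0
grasp_force: 0.0
```

Emit:
move_arm(
  motion=[
    [[0.0012,0,0],[0,0,0],0],
    [[0,0,0],[0,0,0],-1],
    [[0,0,0],[0,0,0],-1],
    [[0,0,0],[0,0,0],-1],
    [[0,0,0],[0,0,0],-1],
    [[0,0,0],[0,0,0],-1],
    [[0,0,0],[0,0,0],-1],
    [[0,0,0],[0,0,0],-1],
  ],
  newtons=60,
)

```text
clock: 41.65
position: [0.376, 0.3005, 0.0072]
ee_rot: [-0.0, 1.0, 0.0, 0.001]
ft_force: [-2.6, -2.1, 8.6]
grip_width: 0.446
grasp_force: 59.6
```

Emit:
move_arm(
  motion=[
    [[0,0,-0.02],[0,0,0],-1],
    [[0,0,-0.05],[0,0,0],-1],
    [[0,0,-0.06],[0,0,0],-1],
    [[0,0,-0.06],[0,0,0],-1],
    [[0,0,0],[0,0,0],-1],
    [[0,0,0],[0,0,0],-1],
  ],
)

```text
clock: 42.25
position: [0.3758, 0.3003, 0.1499]
ee_rot: [-0.0, 1.0, 0.0, 0.001]
ft_force: [-0.2, -0.2, -4.1]
grip_width: 0.443
grasp_force: 61.7
```

Run:
```python
from h import *
np.set_printoptions(precision=4,suppress=True)
st(); w=shot("wrist","w25"); hsv=cv2.cvtColor(w["pixels"],cv2.COLOR_RGB2HSV)
print([(r,*hsv[r,322].tolist()) for r in range(230,390,3)])
print([(r,*inhand(w,[(322,r)],.022)[0,:1].round(4)) for r in range(250,390,10)])
t=Rot.from_euler("z",.1515).apply([-.0255,-.0005,0])+[.539,-.0194,0]; t[2]=.13; print(t); plan(t,1.722)
```

```text
[0.3758 0.3003 0.1499] [-0.0017 -0.0025  1.5711] [-0.2 -0.2 -4.1] 0.443 42.25
[(230, 68, 24, 162), (233, 68, 24, 162), (236, 66, 23, 164), (239, 68, 25, 162), (242, 68, 23, 163), (245, 66, 23, 163), (248, 68, 24, 162), (251, 66, 24, 162), (254, 66, 24, 162), (257, 68, 24, 162), (260, 19, 98, 73), (263, 20, 96, 74), (266, 20, 101, 73), (269, 20, 96, 74), (272, 19, 105, 73), (275, 20, 103, 72), (278, 19, 105, 73), (281, 18, 108, 73), (284, 18, 130, 90), (287, 19, 123, 83), (290, 19, 126, 83), (293, 19, 129, 81), (296, 18, 129, 81), (299, 18, 132, 83), (302, 19, 131, 82), (305, 18, 129, 81), (308, 18, 134, 80), (311, 19, 134, 80), (314, 18, 137, 78), (317, 20, 62, 37), (320, 35, 53, 29), (323, 30, 41, 31), (326, 35, 49, 31), (329, 35, 49, 31), (332, 24, 40, 32), (335, 20, 26, 30), (338, 30, 32, 32), (341, 36, 40, 32), (344, 45, 33, 31), (347, 40, 24, 32), (350, 38, 31, 33), (353, 45, 28, 36), (356, 40, 23, 33), (359, 50, 22, 35), (362, 45, 28, 37), (365, 40, 22, 35), (368, 45, 29, 35), (371, 19, 112, 73), (374, 18, 121, 80), (377, 51, 25, 163), (380, 70, 24, 191), (383, 68, 24, 191), (386, 67, 23, 191), (389, 68, 24, 191)]
[(250, np.float64(0.0296)), (260, np.float64(0.0259)), (270, np.float64(0.0222)), (280, np.float64(0.0184)), (290, np.float64(0.0145)), (300, np.float64(0.0106)), (310, np.float64(0.0066)), (320, np.float64(0.0025)), (330, np.float64(-0.0016)), (340, np.float64(-0.0059)), (350, np.float64(-0.0102)), (360, np.float64(-0.0145)), (370, np.float64(-0.019)), (380, np.float64(-0.0235))]
[ 0.5139 -0.0237  0.13  ]
11 rows of [[-0.0141, -0.0403, 0.0023],[-0.0001, 0.0, -0.0175]]
```

Run:
```python
from h import *
plan([.5126,-.0239,.11],1.722)
```

```text
11 rows of [[-0.0139, -0.0403, 0.0047],[-0.0001, 0.0, -0.0175]]
```

Emit:
move_arm(
  motion=[
    [[-0.0139,-0.0403,0.0047],[-0.0001,0,-0.0175],-1],
    [[-0.0139,-0.0403,0.0047],[-0.0001,0,-0.0175],-1],
    [[-0.0139,-0.0403,0.0047],[-0.0001,0,-0.0175],-1],
    [[-0.0139,-0.0403,0.0047],[-0.0001,0,-0.0175],-1],
    [[-0.0139,-0.0403,0.0047],[-0.0001,0,-0.0175],-1],
    [[-0.0139,-0.0403,0.0047],[-0.0001,0,-0.0175],-1],
    [[-0.0139,-0.0403,0.0047],[-0.0001,0,-0.0175],-1],
    [[-0.0139,-0.0403,0.0047],[-0.0001,0,-0.0175],-1],
    [[-0.0139,-0.0403,0.0047],[-0.0001,0,-0.0175],-1],
    [[-0.0139,-0.0403,0.0047],[-0.0001,0,-0.0175],-1],
    [[-0.0139,-0.0403,0.0047],[-0.0001,0,-0.0175],-1],
  ],
)

```text
clock: 43.4
position: [0.5118, -0.0243, 0.108]
ee_rot: [-0.076, 0.997, 0.001, -0.002]
ft_force: [0.8, 0.1, -3.9]
grip_width: 0.442
grasp_force: 61.8
```

Emit:
move_arm(
  motion=[
    [[0,0,0],[0,0,0],-1],
    [[0,0,0],[0,0,0],-1],
    [[0,0,0],[0,0,0],-1],
    [[0,0,0],[0,0,0],-1],
  ],
)

```text
clock: 43.8
position: [0.5123, -0.022, 0.1099]
ee_rot: [-0.077, 0.997, 0.001, 0.0]
ft_force: [-0.6, -0.1, -3.7]
grip_width: 0.445
grasp_force: 61.9
```

Run:
```python
from h import *
st(); plan([.5126,-.0239,.037],1.722,v=.03)
```

```text
[ 0.5123 -0.022   0.1099] [ 9.0000e-04 -1.0000e-03  1.7241e+00] [-0.6 -0.1 -3.7] 0.445 43.8
3 rows of [[0.0, -0.0009, 0.0324],[0.0005, 0.0001, 0.0009]]
```

Emit:
move_arm(
  motion=[
    [[0,-0.0006,0.0324],[0,0,0.0009],-1],
    [[0,-0.0006,0.0324],[0,0,0.0009],-1],
    [[0,-0.0006,0.0324],[0,0,0.0009],-1],
    [[0,0,0],[0,0,0],-1],
    [[0,0,0],[0,0,0],-1],
    [[0,0,0],[0,0,0],-1],
    [[0,0,0],[0,0,0],-1],
    [[0,0,0],[0,0,0],-1],
    [[0,0,0],[0,0,0],-1],
  ],
)

```text
clock: 44.7
position: [0.5135, -0.0244, 0.0379]
ee_rot: [-0.075, 0.997, 0.0, 0.001]
ft_force: [0.4, 0.7, -4.1]
grip_width: 0.447
grasp_force: 61.9
```

Run:
```python
from h import *
shot("wrist","w26"); st(); plan([.5126,-.0239,.033],1.722,v=.03)
```

```text
[ 0.5134 -0.0244  0.0378] [-7.0000e-04 -1.8000e-03  1.7202e+00] [-0.5  0.3 -4.4] 0.446 44.75
1 rows of [[0.0009, 0.0009, 0.0064],[0.0007, 0.002, -0.0023]]
```

Emit:
move_arm(
  motion=[
    [[0.0008,0.0006,0.003],[0,0,-0.002],-1],
    [[0,0,0.003],[0,0,0],-1],
    [[0,0,0],[0,0,0],-1],
    [[0,0,0],[0,0,0],-1],
    [[0,0,0],[0,0,0],-1],
  ],
)

```text
clock: 45.25
position: [0.5126, -0.0241, 0.0329]
ee_rot: [-0.075, 0.997, 0.0, 0.0]
ft_force: [0.7, -0.3, -4.0]
grip_width: 0.445
grasp_force: 61.9
```

Emit:
move_arm(
  motion=[
    [[0,0,0.001],[0,0,0],-1],
    [[0,0,0],[0,0,0],-1],
    [[0,0,0],[0,0,0],-1],
  ],
)

```text
clock: 45.55
position: [0.5125, -0.024, 0.0321]
ee_rot: [-0.075, 0.997, 0.0, 0.0]
ft_force: [0.3, 0.4, -4.1]
grip_width: 0.444
grasp_force: 61.9
```

Emit:
move_arm(
  motion=[
    [[0,0,0.001],[0,0,0],-1],
    [[0,0,0],[0,0,0],-1],
    [[0,0,0],[0,0,0],-1],
  ],
)

```text
clock: 45.85
position: [0.5125, -0.0241, 0.0314]
ee_rot: [-0.075, 0.997, 0.0, 0.0]
ft_force: [-0.0, 0.1, -3.5]
grip_width: 0.444
grasp_force: 62.0
```

Emit:
move_arm(
  motion=[
    [[0,0,0.0008],[0,0,0],-1],
    [[0,0,0],[0,0,0],-1],
    [[0,0,0],[0,0,0],-1],
  ],
)

```text
clock: 46.15
position: [0.5126, -0.024, 0.0313]
ee_rot: [-0.075, 0.997, 0.0, 0.001]
ft_force: [-4.3, -0.3, 6.3]
grip_width: 0.441
grasp_force: 62.8
```

Emit:
move_arm(
  motion=[
    [[0,0,0.0006],[0,0,0],-1],
    [[0,0,0],[0,0,0],-1],
    [[0,0,0],[0,0,0],-1],
  ],
)

```text
clock: 46.45
position: [0.5126, -0.024, 0.0312]
ee_rot: [-0.075, 0.997, 0.0, 0.001]
ft_force: [-7.3, 0.1, 12.0]
grip_width: 0.445
grasp_force: 63.6
```

Emit:
move_arm(
  motion=[
    [[0,0,-0.0008],[0,0,0],-1],
    [[0,0,0],[0,0,0],-0.05],
    [[0,0,0],[0,0,0],0.4],
    [[0,0,0],[0,0,0],0.8],
    [[0,0,0],[0,0,0],1],
    [[0,0,0],[0,0,0],1],
    [[0,0,-0.03],[0,0,0],1],
    [[0,0,-0.05],[0,0,0],1],
    [[0,0,-0.06],[0,0,0],1],
    [[0,0,-0.06],[0,0,0],1],
    [[0,0,0],[0,0,0],1],
    [[0,0,0],[0,0,0],1],
  ],
)

```text
clock: 47.65
position: [0.5129, -0.0243, 0.1818]
ee_rot: [-0.075, 0.997, 0.0, 0.002]
ft_force: [0.4, -1.1, -1.2]
grip_width: 0.999
grasp_force: 0.0
```

Run:
```python
from h import *
st(); w=shot("wrist","w27"); crop("w27",195,75,455,345,2.2,"w27c")
```

```text
[ 0.5129 -0.0243  0.1818] [-0.0023 -0.0028  1.7217] [ 0.4 -1.1 -1.2] 0.999 47.65
```

View pics/w27c.png

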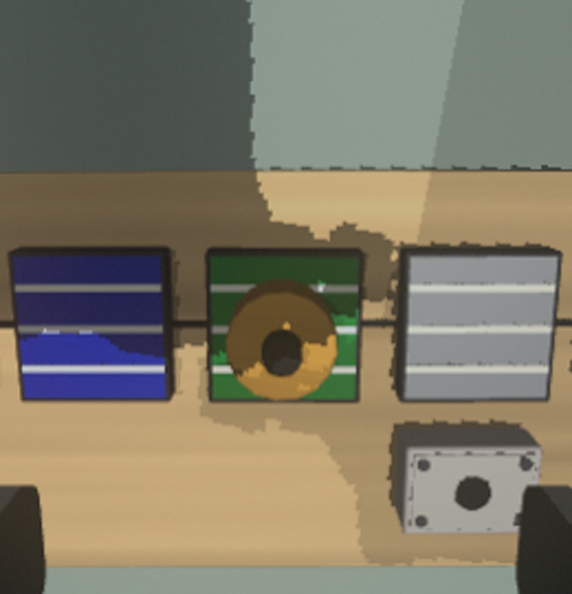

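Run:
```python
from h import *
w=load("w27"); B=(.539,-.0194,.1515); f=lambda x,y:(195+x/2.2,75+y/2.2)
for n,z,P in(("green",.024,[(211,255),(357,255),(358,399),(211,399)]),("blue",.024,[(15,255),(164,255),(165,398),(23,399)]),("grey",.024,[(408,254),(558,254),(549,398),(406,398)]),("rimL/R/bot",.054,[(227,346),(337,346),(282,400)]),("knob",.068,[(282,353)]),("box lid",.034,[(405,447),(540,447),(538,531),(406,533)])):
    T=tob([onz(w,*f(*p),z) for p in P],B); print(n,T[:,:2].round(4).tolist(),T.mean(0).round(4))
def pb(p): return (proj(w,Rot.from_euler("z",B[2]).apply(p)+[B[0],B[1],0])-[195,75])*2.2
th=np.linspace(0,2*np.pi,5)[:-1]
for z in(.024,.054): print(z,pb(np.c_[-.0255+.02*np.cos(th),-.0005+.02*np.sin(th),0*th+z]).round(0).tolist())
```

```text
green [[-0.0543, -0.0275], [-0.0542, 0.0275], [0.0027, 0.0292], [0.0026, -0.0289]] [-0.0258  0.0001  0.024 ]
blue [[-0.0545, -0.1017], [-0.0543, -0.0453], [0.0022, -0.0471], [0.0026, -0.1036]] [-0.026  -0.0744  0.024 ]
grey [[-0.0545, 0.0467], [-0.0546, 0.1036], [0.0025, 0.1051], [0.0024, 0.0482]] [-0.0261  0.0759  0.024 ]
rimL/R/bot [[-0.0264, -0.0201], [-0.0263, 0.0183], [-0.0066, -0.0009]] [-0.0198 -0.0009  0.054 ]
knob [[-0.0274, -0.0009]] [-0.0274 -0.0009  0.068 ]
box lid [[0.0192, 0.047], [0.0194, 0.0998], [0.0555, 0.1022], [0.0561, 0.0489]] [0.0375 0.0745 0.034 ]
0.024 [[283.0, 379.0], [335.0, 329.0], [283.0, 278.0], [231.0, 329.0]]
0.054 [[283.0, 403.0], [340.0, 348.0], [283.0, 292.0], [226.0, 348.0]]
```

```bash
python3 -c "
from workcell import order
print(order.hand_in())"
```

```text
the job is handed in; nothing more can be done
None
```

The job is handed in at about 48 s of the 112 s: blue, green and grey were laid in that order on the guide line with gaps of about 15 mm, the white box sits 15 mm behind grey, and the brass weight is centred on green. By my last camera measurements everything is within about 1 mm of its place; my first grab at the grey cell slipped off (about 30 N on its top), which I redid, and I never moved the spool or bottle.

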